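# Wipe down the drying board and lay out the gel combs

### The job

First shut the drain valve beside the catch trough fully, turning its T-handle clockwise. Then take the scraper block from its steel tray and wipe every chip of broken comb teeth off the grey drying board over its far edge into the trough, without touching the chips with the fingers, and put the scraper back in its tray. Only once the board is clear, lay all the gel combs from the bench flat on it to drain, squarely, side by side with none overlapping, each right way up as it lay on the bench and with its teeth pointing to the trough.

Things in the scene. Friction and masses are not known exactly. Their poses are not given: they have to be found in the camera images.
- station: Fixed drying station. Origin under the board's middle, on the bench. Flat grey board, top 30 mm up, x -90..90, y -117..117 mm; side rails at y +-117..123, 8 mm above the board; near and far edges open. Beyond the far edge (+x) the catch trough: x 90..145, y -117..117, floor 5 mm up, outer wall (145..150) and end walls 32 mm high. Wipe along +x.
- board_mid (a point): middle of the board's top face, 30 mm above the bench
- trough_mid (a point): middle of the trough's floor; axes as the station's: (117, 0, 5) mm in its frame
- scraper: Scraper block, 30 mm thick (own x) x 100 mm long (own y) x 50 mm high (z), white with a black rubber foot, all sides flat, 130 to 210 g. Origin: centre of the underside. Starts standing in its tray, long side along the tray's long side.
- scraper_center (a point): centre of the scraper block, 25 mm above its underside
- scraper_tray: Scraper's tray, shallow open steel tray fixed to the bench, outside 126 mm (own x) x 68 mm (own y) x 12 mm high, walls and floor 3 mm. Origin: centre of the underside.
- comb_a: clear gel comb, 40 x 100 x 12 mm, 22 g, may be absent. Origin: centre of the 40 x 100 outline, at the underside. Grip bar along own y: 10 mm thick, 100 long, 12 high, at x -20..-10 mm; from it the flat toothed web, 3 mm thick, level with the underside, runs to x +20 mm: teeth point along +x. Starts flat on the bench, teeth away or sideways as seen from the robot, not straight back towards it.
- comb_b: pink gel comb, 40 x 100 x 12 mm, 22 g, may be absent. Origin: centre of the 40 x 100 outline, at the underside. Grip bar along own y: 10 mm thick, 100 long, 12 high, at x -20..-10 mm; from it the flat toothed web, 3 mm thick, level with the underside, runs to x +20 mm: teeth point along +x. Starts flat on the bench, teeth away or sideways as seen from the robot, not straight back towards it.
- comb_c: clear gel comb, 40 x 100 x 12 mm, 22 g, may be absent. Origin: centre of the 40 x 100 outline, at the underside. Grip bar along own y: 10 mm thick, 100 long, 12 high, at x -20..-10 mm; from it the flat toothed web, 3 mm thick, level with the underside, runs to x +20 mm: teeth point along +x. Starts flat on the bench, teeth away or sideways as seen from the robot, not straight back towards it.
- comb_d: pink gel comb, 40 x 100 x 12 mm, 22 g, may be absent. Origin: centre of the 40 x 100 outline, at the underside. Grip bar along own y: 10 mm thick, 100 long, 12 high, at x -20..-10 mm; from it the flat toothed web, 3 mm thick, level with the underside, runs to x +20 mm: teeth point along +x. Starts flat on the bench, teeth away or sideways as seen from the robot, not straight back towards it.
- chip_1: Chip of white plastic, about 18 x 12 x 6 mm, 12 g, may be absent. Origin: centre of its underside. Starts lying on the board.
- chip_2: Chip of white plastic, about 15 x 15 x 6 mm, 12 g, may be absent. Origin: centre of its underside. Starts lying on the board.
- chip_3: Chip of white plastic, about 20 x 11 x 6 mm, 12 g, may be absent. Origin: centre of its underside. Starts lying on the board.
- chip_4: Chip of white plastic, about 18 x 12 x 6 mm, 12 g, may be absent. Origin: centre of its underside. Starts lying on the board.
- chip_5: Chip of white plastic, about 15 x 15 x 6 mm, 12 g, may be absent. Origin: centre of its underside. Starts lying on the board.
- valve (a joint): drain valve at the trough's right end (-y), turned by its T-handle about the vertical. Value: rad open; 0 = fully shut, where it stops hard; clockwise from above shuts it and lowers the value. Stays where it is left, turns with about 0.06 N m. Starts 0.7 to 1 turn open.
- valve_bar (a point): centre of the T-handle's crossbar, on the valve's axis, at (117, -163, 59) mm in the station's frame; its x axis runs along the bar and turns with it. Bar 74 mm long, 10 wide, 10 high, on a stem 10 mm thick with a hub 16 mm across; each arm can be gripped across its sides, centred 24 mm from the axis.
Mind the look-alikes: they are no part of the job. What is shaped like the comb_a but blue or orange is not meant. Leave any turquoise look-alike of the scraper_tray alone.

How it is judged (in metres and radians):
On the way, in this order (a step that is already met when the one before it is completed fails the run):
1. the drain valve is shut (within 0.2 rad) (value of joint valve below 0.2 rad), for 0.2 s.
2. all chips lie in the catch trough while no comb is yet on the board (each comb's middle more than 150 mm from the board's middle) (x of chip_1 in the frame of station between 0.088 and 0.15 m and y of chip_1 in the frame of station between -0.12 and 0.12 m and z of each of chip_1, chip_2, chip_3, chip_4, chip_5 in the frame of station below 0.022 m and x of chip_2 in the frame of station between 0.088 and 0.15 m and y of chip_2 in the frame of station between -0.12 and 0.12 m and x of chip_3 in the frame of station between 0.088 and 0.15 m and y of chip_3 in the frame of station between -0.12 and 0.12 m and x of chip_4 in the frame of station between 0.088 and 0.15 m and y of chip_4 in the frame of station between -0.12 and 0.12 m and x of chip_5 in the frame of station between 0.088 and 0.15 m and y of chip_5 in the frame of station between -0.12 and 0.12 m and horizontal distance between each of comb_a, comb_b, comb_c, comb_d and board_mid above 0.15 m), for 0.2 s.
At the end, for the whole second after the job is handed in: Valve shut (0.25 rad); chips in the trough below board level; scraper in its tray (centre within 30 mm along, 25 mm across, under 34 mm high); every comb flat on the board (3 mm, 0.07 rad; middle within x -78..72, y +-72 mm of the station), within 0.21 rad of square, teeth to the trough, at rest (value of joint valve below 0.25 rad and x of chip_1 in the frame of station between 0.088 and 0.15 m and y of chip_1 in the frame of station between -0.12 and 0.12 m and z of each of chip_1, chip_2, chip_3, chip_4, chip_5 in the frame of station below 0.022 m and x of chip_2 in the frame of station between 0.088 and 0.15 m and y of chip_2 in the frame of station between -0.12 and 0.12 m and x of chip_3 in the frame of station between 0.088 and 0.15 m and y of chip_3 in the frame of station between -0.12 and 0.12 m and x of chip_4 in the frame of station between 0.088 and 0.15 m and y of chip_4 in the frame of station between -0.12 and 0.12 m and x of chip_5 in the frame of station between 0.088 and 0.15 m and y of chip_5 in the frame of station between -0.12 and 0.12 m and x of scraper_center in the frame of scraper_tray between -0.03 and 0.03 m and y of scraper_center in the frame of scraper_tray between -0.025 and 0.025 m and z of scraper_center in the frame of scraper_tray below 0.034 m and linear speed of each of scraper, comb_a, comb_b, comb_c, comb_d below 0.02 m/s and x of comb_a in the frame of station between -0.078 and 0.072 m and y of comb_a in the frame of station between -0.072 and 0.072 m and z of comb_a in the frame of station between 0.027 and 0.033 m and angle between each of comb_a, comb_b, comb_c, comb_d's own z axis and vertical below 0.07 rad and angle between the x axis of each of comb_a, comb_b, comb_c, comb_d and the x axis of station, either way round below 0.21 rad and x of trough_mid in the frame of comb_a above 0 m and x of comb_b in the frame of station between -0.078 and 0.072 m and y of comb_b in the frame of station between -0.072 and 0.072 m and z of comb_b in the frame of station between 0.027 and 0.033 m and x of trough_mid in the frame of comb_b above 0 m and x of comb_c in the frame of station between -0.078 and 0.072 m and y of comb_c in the frame of station between -0.072 and 0.072 m and z of comb_c in the frame of station between 0.027 and 0.033 m and x of trough_mid in the frame of comb_c above 0 m and x of comb_d in the frame of station between -0.078 and 0.072 m and y of comb_d in the frame of station between -0.072 and 0.072 m and z of comb_d in the frame of station between 0.027 and 0.033 m and x of trough_mid in the frame of comb_d above 0 m); the robot touches nothing.
It fails at once if the fingers touch a chip (contact force between the fingers and chip_1 above 1 N or contact force between the fingers and chip_2 above 1 N or contact force between the fingers and chip_3 above 1 N or contact force between the fingers and chip_4 above 1 N or contact force between the fingers and chip_5 above 1 N).
Of comb_a, comb_b, comb_c, comb_d only 2 to 4 are there at a start; the rules pass over those that are not, and their reading is None.
Of chip_1, chip_2, chip_3, chip_4, chip_5 only 3 to 5 are there at a start; the rules pass over those that are not, and their reading is None.
At some moment in a run one of comb_a, comb_b, comb_c, comb_d may be knocked a few centimetres aside while the robot is not near it.
Once in a run the grip may slacken for a moment while it holds something.
It also fails if it takes over 210 s, if anything falls off the work surface, if the arm or the gripper's body presses on something with over 40 N, if the wrist force passes 120 N, or if a joint passes its speed limit or range.

### The arm

A 6-joint arm with a two-finger parallel gripper is mounted at the origin on a cart in front of the work surface, level with it; the furniture and walls round the work are solid. World frame = base frame: x ahead of the robot, y to its left, z up, the work surface at z = 0. Lengths are in m, angles in degrees, forces in N, time in s.
With the tool pointing down it reaches from about 0.3 to 0.75 m from the base axis. Payload 8.5 kg.
Tool frame: the origin (TCP) lies at the very end of the fingers, on their centre line; the grasp point (between the pads) lies 19 mm behind it; z points along the fingers, y is the line along which they close (so a half turn about z gives the same grasp; the last joint's range is limited). The gripper opens to 85 mm and grips with 20 to 120 N. Pads are 22 mm wide; open, the fingers measure 114 mm over their backs; the gripper's body (76 mm by 85 mm) begins 54 mm behind the grasp point. The pads swing forward as they close: fully open they stand 13 mm farther back than shut.
Start: joints at [-79.2, 21.807, 74.336, -0, 83.858, -12.336], TCP at [0.216, -0.506, 0.231] pointing down, gripper open.
Joint ranges: [-178.18, 178.18], [-50.72, 133.34], [12.68, 142.11], [-81.47, 261.47], [9.98, 163.14], [-165.26, 165.26]. Speed limits (degrees/s): [136.94, 136.94, 180, 180, 180, 180].

### API

Orientations are given as a 3x3 rotation matrix whose columns are the frame's x, y, z axes.
In Python, from rig import observe, cams, ticket gives the robot as it stands.
- The arm moves only by the tool move_arm, never from a script. Its arguments are lists of equal length, an entry for each row: "jaw": the finger opening in cm, from 0 to 8.54; "dp": the shift along the tool's x, y, z in cm, a list of three; "turn": the turn, a rotation vector about the tool's x, y, z in rad, a list of three. In form: {"jaw": [jaw, ...], "dp": [[tx, ty, tz], ...], "turn": [[wx, wy, wz], ...]}. A call has 1 to 12 rows; each row shifts and turns the commanded pose from where the row before left it, along the tool's axes as they then stand; what a row does not reach is not made up. A row lasts 1/12 s, in which the tool goes at most 41.7 mm and 7.16 degrees, less where a joint would pass 70% of its speed; a pose out of reach is approached as far as the arm can. A call is refused whole if a number of a shift passes 4.17 or a number of a turn 0.125, either way. A call with a gripper value outside its range is refused whole. The fingers move at their own pace and stop on an object; "force" is the grip in N (left out, the last holds). Time passes only in rows, so rows that do not move let the fingers close. It gives the time, the measured TCP pose, the force, the opening and the grip force at its end, in the units of the state.
- observe(): the state, without advancing time (a new reading comes with each control period).
- cams.get_image(name): name is "scene" or "side" or "wrist"; returns (picture, depth): 420x560x3 uint8, red, green, blue; 420x560 float32, m along the optical axis (not along the pixel's ray), 0 where there is no reading.
- cams.calibration(name): a dict with "vertical_fov" (degrees; the focal length in pixels is half the picture's height over the tangent of half this angle, whatever the lens; pixels are square), "cx", "cy" (the principal point, pixels), "view" (4x4, takes a point from world to camera coordinates); the wrist camera has in their place "tool_from_camera" (4x4, takes a point from camera to tool coordinates, whose origin is the TCP and whose axes are the flange's). Camera axes: x right, y up, looking along -z (the intrinsics and any distortion apply to the point x, -y, -z); pixel columns grow to the right and rows downward; lengths in m; the calibration is good to about 2 mm. A picture is of the moment at which its call begins: read the wrist's pose just before it. calibration takes no time and is no camera call.
- ticket.close_job(): hands the job in; it is judged then, once.
Trained networks look in the newest picture that a camera, given by its name, has taken for a name from the list of things; names that differ only in an ending like _2 or _b are one class to them, and where a whole thing is asked for, a point or a joint stands for the part that bears it (a point fixed in the world has none). Each returns a list of dicts, best first, with "p" (0 to 1); they miss things now and then, are a little off and sometimes report something else, mostly with a low value. They report only what shows in the picture. A call takes as long as a camera call. They do not tell look-alikes from the thing itself.
- cams.spot_in(camera, query): "box" ([centre column, centre row, width, height] as shares, 0 to 1, of the picture: columns of its width, rows of its height, round what is visible of it).
- cams.outline_of(camera, query): "mask" (420x560 bool, what is visible of it) and "box" ([centre column, centre row, width, height] as shares, 0 to 1, of the picture: columns of its width, rows of its height, round what is visible of it).
- cams.mark_of(camera, query): "location" ([column, row] as shares, 0 to 1, of the picture: columns of its width, rows of its height: a listed point, or the origin of a listed thing).
The state is a dict: "time_s": time; "q": joint angles; "qvel": joint speeds; "joint_efforts": joint torques, N m; "position": TCP position; "tool_rot": TCP orientation; "ft_force": force on the tool from outside, world axes, zero at the start; "wrist_torque": the same for the moment, N m; "grip_width": finger opening in m; "gripper_force": force on a finger pad.
Only numpy, scipy, OpenCV 4.12 (cv2) and the standard library are available. Lean on these libraries where they do the work, as an engineer would, in place of code of your own. Each camera call takes 0.05 s, during which the arm holds its last target. There are 200 camera calls.

## Working session

There is one attempt and no reset: what is moved stays moved. The work goes in short steps, Python scripts to look and compute and a tool call to move; the robot and the scene stay as the last step left them, time stands still between calls to the robot, and variables do not carry over. Pictures are saved under pics/ and viewed, at most 14 in all, crops included, and the job is handed in when it is done.

Besides the shell and the picture viewer there is one more tool, called after "Emit:" as name(argument=value, ...) on one line, values as JSON. move_arm: Moves the arm, as the interface text tells. Its arguments: {"type":"object","properties":{"jaw":{"type":"array","items":{"type":"number"}},"dp":{"type":"array","items":{"type":"array","items":{"type":"number"}}},"turn":{"type":"array","items":{"type":"array","items":{"type":"number"}}},"force":{"type":"number"}},"required":["jaw","dp","turn"]}

```bash
mkdir -p pics; ls
cat > h.py <<'E'
import numpy as np, cv2
from rig import observe, cams, ticket
def K(n):
    c=cams.calibration(n); f=210/np.tan(np.radians(c["vertical_fov"])/2); return c,f
def cam2world(n,st=None):
    c=cams.calibration(n)
    if n!="wrist": return np.linalg.inv(np.array(c["view"]))
    st=st or observe(); T=np.eye(4); T[:3,:3]=np.array(st["tool_rot"]); T[:3,3]=st["position"]
    return T@np.array(c["tool_from_camera"])
def ray(n,uv,T):
    c,f=K(n); d=np.array([(uv[0]-c["cx"])/f,-(uv[1]-c["cy"])/f,-1]); return T[:3,3],T[:3,:3]@d
def onz(n,uv,z,T):
    o,d=ray(n,uv,T); return o+d*(z-o[2])/d[2]
def proj(n,p,T):
    c,f=K(n); q=np.linalg.inv(T)@np.append(p,1); return np.array([c["cx"]+f*q[0]/-q[2], c["cy"]-f*q[1]/-q[2]])
def cloud(n,dep,T):
    c,f=K(n); v,u=np.mgrid[:420,:560]; P=np.stack([(u-c["cx"])/f*dep,-(v-c["cy"])/f*dep,-dep],-1); return P@T[:3,:3].T+T[:3,3]
def snap(n,name=None):
    T=cam2world(n); im,d=cams.get_image(n)
    if name: cv2.imwrite("pics/"+name+".png",im[:,:,::-1])
    return im,d,T
E
python3 - <<'E'
from h import *
s=observe(); print(s["tool_rot"],s["time_s"])
for n in("scene","side","wrist"):
    print({k:np.round(v,4).tolist() if not isinstance(v,str) else v for k,v in cams.calibration(n).items()})
for n in("scene","side"):
    im,d,T=snap(n,n+"0")
    for q in("station","scraper","scraper_tray","comb_a","comb_b","chip_1","valve"):
        for r in cams.mark_of(n,q)[:6]:
            uv=np.array(r["location"])*[560,420]; print(n,q,round(r["p"],2),uv.round(), onz(n,uv,{"chip_1":.03}.get(q,0.),T).round(3)[:2])
E
```

```text
pics
[[ 9.19571876e-01  3.92921732e-01 -2.79312136e-04]
 [ 3.92921708e-01 -9.19570794e-01  1.44404433e-03]
 [ 3.10549117e-04 -1.43765036e-03 -9.99998918e-01]] 0.0
{'vertical_fov': 57.6065, 'cx': 278.0504, 'cy': 215.1512, 'view': [[-0.6178, -0.7863, 0.0066, 0.3041], [0.611, -0.4747, 0.6336, -0.3709], [-0.495, 0.3954, 0.7737, -0.9257], [0.0, 0.0, 0.0, 1.0]]}
{'vertical_fov': 54.8885, 'cx': 282.9094, 'cy': 215.6548, 'view': [[0.9942, 0.1075, 0.0071, -0.5509], [-0.0912, 0.8047, 0.5866, 0.0408], [0.0573, -0.5838, 0.8098, -1.4438], [0.0, 0.0, 0.0, 1.0]]}
{'vertical_fov': 71.662, 'cx': 279.4578, 'cy': 211.6764, 'tool_from_camera': [[0.0009, 0.9586, 0.2847, 0.0715], [1.0, -0.0007, -0.0008, 0.0005], [-0.0006, 0.2847, -0.9586, -0.1421], [0.0, 0.0, 0.0, 1.0]]}
scene station 0.86 [276. 226.] [ 0.532 -0.024]
scene scraper 0.59 [178. 255.] [0.627 0.272]
scene scraper 0.56 [177. 253.] [0.635 0.269]
scene scraper_tray 0.6 [225. 286.] [0.453 0.218]
scene scraper_tray 0.58 [175. 252.] [0.641 0.274]
scene scraper_tray 0.33 [287. 166.] [ 0.721 -0.222]
scene comb_a 0.81 [338. 188.] [ 0.53  -0.291]
scene comb_a 0.74 [165. 306.] [0.502 0.377]
scene comb_a 0.58 [321. 166.] [ 0.649 -0.32 ]
scene comb_a 0.51 [359. 160.] [ 0.585 -0.45 ]
scene comb_b 0.81 [338. 188.] [ 0.53  -0.291]
scene comb_b 0.74 [165. 306.] [0.502 0.377]
scene comb_b 0.58 [321. 166.] [ 0.649 -0.32 ]
scene comb_b 0.51 [359. 160.] [ 0.585 -0.45 ]
scene chip_1 0.58 [274. 218.] [ 0.545 -0.024]
scene chip_1 0.52 [283. 213.] [ 0.542 -0.057]
scene chip_1 0.36 [289. 198.] [ 0.579 -0.114]Traceback (most recent call last):
  File "<stdin>", line 8, in <module>
ValueError: it knows: board_mid, chip, comb, scraper, scraper_center, scraper_tray, station, trough_mid, valve_bar
```

View pics/scene0.png

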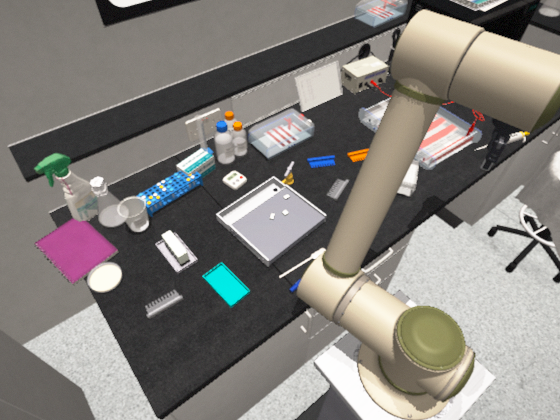

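Run:
```python
from h import *
for n in("side","scene"):
    if n=="side": im,d,T=snap(n,n+"0")
    else: im,d,T=snap(n)
    for q in ("station","board_mid","trough_mid","valve_bar","scraper_tray","scraper","comb","chip"):
        z={"chip":.03,"board_mid":.03,"trough_mid":.005,"valve_bar":.059,"scraper":.003}.get(q,0.)
        for r in cams.mark_of(n,q)[:7]:
            uv=np.array(r["location"])*[560,420]; print(n,q,round(r["p"],2),uv.round(), onz(n,uv,z,T).round(3)[:2])
```

```text
side station 0.82 [275. 224.] [ 0.531 -0.027]
side station 0.17 [288. 238.] [ 0.581 -0.079]
side board_mid 0.62 [273. 214.] [ 0.519 -0.006]
side board_mid 0.55 [283. 139.] [0.514 0.361]
side trough_mid 0.93 [309. 225.] [ 0.647 -0.022]
side valve_bar 0.52 [313. 259.] [ 0.666 -0.185]
side scraper_tray 0.87 [264. 172.] [0.459 0.209]
side scraper_tray 0.46 [310. 164.] [0.63 0.27]
side scraper 0.64 [307. 161.] [0.617 0.283]
side comb 0.82 [309. 309.] [ 0.667 -0.324]
side comb 0.81 [234. 286.] [ 0.429 -0.276]
side comb 0.76 [283. 356.] [ 0.606 -0.472]
side chip 0.39 [276. 227.] [ 0.538 -0.06 ]
side chip 0.38 [280. 219.] [ 0.546 -0.024]
side chip 0.34 [292. 238.] [ 0.593 -0.095]
scene station 0.8 [278. 226.] [ 0.531 -0.028]
scene board_mid 0.83 [277. 221.] [ 0.528 -0.022]
scene board_mid 0.49 [272. 213.] [ 0.563 -0.032]
scene trough_mid 0.64 [277. 220.] [ 0.548 -0.039]
scene trough_mid 0.58 [251. 207.] [ 0.642 -0.004]
scene valve_bar 0.42 [291. 168.] [ 0.661 -0.188]
scene scraper_tray 0.73 [176. 253.] [0.636 0.274]
scene scraper_tray 0.69 [227. 282.] [0.46  0.206]
scene scraper_tray 0.51 [338. 191.] [ 0.523 -0.281]
scene scraper_tray 0.42 [289. 170.] [ 0.704 -0.216]
scene scraper 0.83 [176. 254.] [0.632 0.275]
scene comb 0.72 [318. 163.] [ 0.665 -0.321]
scene comb 0.7 [362. 158.] [ 0.589 -0.469]
scene comb 0.68 [164. 304.] [0.509 0.379]
scene comb 0.65 [337. 187.] [ 0.539 -0.293]
scene chip 0.61 [284. 213.] [ 0.542 -0.061]
scene chip 0.61 [270. 217.] [ 0.555 -0.017]
scene chip 0.53 [289. 198.] [ 0.581 -0.113]
```

View pics/side0.png

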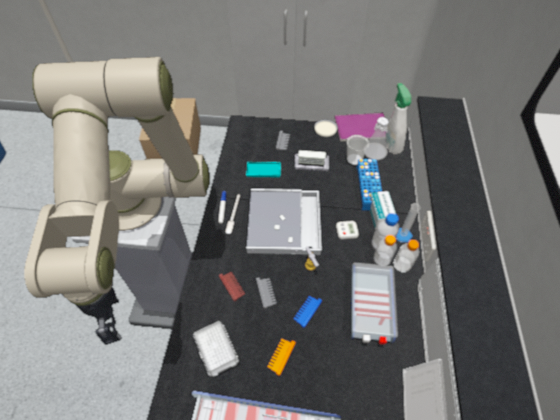

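Side view: the grey board spans (248–322, 188–253) with three chips at (282,217), (276,226), (291,239), and the brass valve is at (312,262). The scraper sits in the steel tray at (312,160); the tray at (263,170) is the turquoise look-alike. The combs are clear (283,140), clear (265,291) and dark pink/red (231,286). The blue one (307,310) and the orange one (281,356) are look-alikes.

Run:
```python
from h import *
im,d,T=snap("side"); P=cloud("side",d,T)
def rect(m,z):
    uv=np.argwhere(m)[:,::-1]; X=np.array([onz("side",p,z,T)[:2] for p in uv],np.float32); return cv2.minAreaRect(X)
X=P.reshape(-1,3); 
sel=(abs(X[:,2]-.03)<.006)&(abs(X[:,0]-.53)<.2)&(abs(X[:,1]+.026)<.16)&(d.reshape(-1)>0)
print("board",cv2.minAreaRect(X[sel][:,:2].astype(np.float32)),np.median(X[sel],0), np.percentile(X[sel],[1,99],0))
for q in("station","scraper","scraper_tray","comb","valve_bar","chip"):
    for r in cams.outline_of("side",q)[:6]:
        m=r["mask"]; 
        if m.sum()<4: continue
        col=im[m].mean(0).round(); R=rect(m,{"station":.02,"scraper":.03,"chip":.033,"valve_bar":.05}.get(q,.003)); print(q,round(r["p"],2),col,np.round(R[0],3),np.round(R[1],3),round(R[2],1),m.sum())
c=[im[185:330,180:345],im[115:260,220:385]]
out=np.hstack([cv2.resize(a,None,fx=2.4,fy=2.4,interpolation=cv2.INTER_CUBIC) for a in c]); cv2.imwrite("pics/crop1.png",out[:,:,::-1]); print(out.shape)
```

```text
board ((0.5605229139328003, -0.04475151002407074), (0.23986636102199554, 0.2996014356613159), 5.414304256439209) [ 0.53222292 -0.03262856  0.03128768] [[ 0.43813206 -0.15237845  0.02503666]
 [ 0.67924171  0.10346774  0.03575346]]Traceback (most recent call last):
  File "<stdin>", line 12, in <module>
  File "<stdin>", line 4, in rect
  File "h.py", line 13, in onz
    o,d=ray(n,uv,T); return o+d*(z-o[2])/d[2]
        ~~~^^^^^^^^
  File "h.py", line 11, in ray
    c,f=K(n); d=np.array([(uv[0]-c["cx"])/f,-(uv[1]-c["cy"])/f,-1]); return T[:3,3],T[:3,:3]@d
        ~^^^
  File "h.py", line 4, in K
    c=cams.calibration(n); f=210/np.tan(np.radians(c["vertical_fov"])/2); return c,f
ValueError: time passes only in moves, steps and waits
```

Emit:
move_arm(jaw=[8.5, 8.5, 8.5, 8.5, 8.5, 8.5, 8.5, 8.5, 8.5, 8.5, 8.5, 8.5], dp=[[0, 0, -3], [0, 0, -3], [0, 0, -3], [0, 0, -3], [2.6, -3, 0], [2.6, -3, 0], [2.6, -3, 0], [2.6, -3, 0], [2.6, -3, 0], [2.6, -3, 0], [2.6, -3, 0], [2.6, -3, 0]], turn=[[0, 0, 0.1], [0, 0, 0.1], [0, 0, 0.1], [0, 0, 0.1], [0, 0, 0], [0, 0, 0], [0, 0, 0], [0, 0, 0], [0, 0, 0], [0, 0, 0], [0, 0, 0], [0, 0, 0]])

```text
time_s: 2.35
position: [0.4241, -0.2632, 0.3515]
tool_rot: [[1.0, 0.004, 0.0], [0.004, -1.0, -0.0], [0.0, 0.0, -1.0]]
ft_force: [0.6, -0.5, 0.0]
grip_width: 0.0848
gripper_force: 0.0
```

Emit:
move_arm(jaw=[8.5, 8.5, 8.5, 8.5, 8.5, 8.5, 8.5], dp=[[2.5, -3, 0], [2.5, -3, 0], [2.5, -3, 0], [2.5, -3, 0], [2.5, -3, 0], [0, 0, 0], [0, 0, 0]], turn=[[0, 0, 0], [0, 0, 0], [0, 0, 0], [0, 0, 0], [0, 0, 0], [0, 0, 0], [0, 0, 0]])

```text
time_s: 2.93
position: [0.5483, -0.113, 0.3508]
tool_rot: [[1.0, 0.007, -0.001], [0.007, -1.0, 0.0], [-0.001, -0.0, -1.0]]
ft_force: [-0.9, -0.8, 0.2]
grip_width: 0.0852
gripper_force: 0.0
```

```bash
cat > /tmp/p.py <<'E'
s=open('h.py').read()
s=s.replace('def K(n):\n    c=cams.calibration(n);','C={n:cams.calibration(n) for n in("scene","side","wrist")}\ndef K(n):\n    c=C[n];').replace("    c=cams.calibration(n)\n    if","    c=C[n]\n    if")
s+='''
def marks(n,q,z,T):
    for r in cams.mark_of(n,q)[:7]:
        uv=np.array(r["location"])*[560,420]; print(n,q,round(r["p"],2),uv.round(), onz(n,uv,z,T).round(4)[:2])
def outl(n,q,z,T,im):
    for r in cams.outline_of(n,q)[:7]:
        m=r["mask"]
        if m.sum()<6: continue
        X=np.array([onz(n,p,z,T)[:2] for p in np.argwhere(m)[:,::-1]],np.float32); R=cv2.minAreaRect(X)
        print(q,round(r["p"],2),"col",im[m].mean(0).round(),"c",np.round(R[0],4),"size",np.round(R[1],3),"ang",round(R[2],1),"cent",X.mean(0).round(4))
'''
open('h.py','w').write(s)
E
python3 /tmp/p.py
python3 - <<'E'
from h import *
im,d,T=snap("wrist","w1"); s=observe(); print(s["position"],s["time_s"])
for q,z in(("board_mid",.03),("trough_mid",.005),("station",0),("valve_bar",.059),("chip",.03)): marks("wrist",q,z,T)
for q,z in(("valve_bar",.064),("chip",.035),("comb",.003)): outl("wrist",q,z,T,im)
E
```

```text
[ 0.54769415 -0.11419096  0.35107185] 2.9833
wrist board_mid 0.89 [224. 182.] [ 0.5315 -0.0253]
wrist trough_mid 0.72 [217. 111.] [ 0.6408 -0.0147]
wrist station 0.77 [229. 181.] [ 0.5286 -0.0283]
wrist station 0.17 [224. 181.] [ 0.5278 -0.0196]
wrist valve_bar 0.71 [325.  95.] [ 0.6607 -0.1761]
wrist chip 0.62 [223. 166.] [ 0.557  -0.0244]
wrist chip 0.58 [248. 176.] [ 0.5415 -0.0636]
wrist chip 0.55 [277. 146.] [ 0.5895 -0.1102]
wrist chip 0.39 [ 41. 114.] [0.6336 0.247 ]
valve_bar 0.81 col [209. 206. 211.] c [ 0.6601 -0.1781] size [0.015 0.073] ang 25.8 cent [ 0.6611 -0.1791]
valve_bar 0.68 col [187. 190. 184.] c [ 0.5892 -0.1095] size [0.013 0.016] ang 0.4 cent [ 0.5898 -0.1096]
valve_bar 0.58 col [183. 183. 189.] c [ 0.5664 -0.0648] size [0.224 0.303] ang 4.9 cent [ 0.5747 -0.0333]
chip 0.46 col [195. 199. 192.] c [ 0.5879 -0.1085] size [0.015 0.012] ang 90.0 cent [ 0.588  -0.1084]
chip 0.45 col [182. 182. 189.] c [ 0.5621 -0.0625] size [0.24  0.326] ang 5.1 cent [ 0.5713 -0.0281]
chip 0.42 col [162. 163. 162.] c [0.6331 0.2639] size [0.103 0.07 ] ang 1.8 cent [0.6335 0.2639]
chip 0.41 col [204. 207. 201.] c [ 0.5521 -0.0231] size [0.008 0.018] ang 44.0 cent [ 0.5519 -0.023 ]
chip 0.4 col [241. 241. 243.] c [ 0.5385 -0.0642] size [0.013 0.015] ang 88.9 cent [ 0.5387 -0.064 ]
comb 0.84 col [224. 138.  52.] c [ 0.5976 -0.4757] size [0.107 0.043] ang 69.1 cent [ 0.5997 -0.4741]
comb 0.8 col [135. 135. 140.] c [ 0.5299 -0.2871] size [0.043 0.102] ang 21.4 cent [ 0.5289 -0.2862]
comb 0.78 col [132.  77.  75.] c [ 0.4208 -0.2775] size [0.045 0.1  ] ang 40.4 cent [ 0.4214 -0.2796]
comb 0.74 col [ 60. 109. 210.] c [ 0.6612 -0.3348] size [0.104 0.043] ang 62.5 cent [ 0.6634 -0.3335]
comb 0.62 col [126. 126. 131.] c [0.5086 0.345 ] size [0.042 0.046] ang 76.7 cent [0.5083 0.3473]
```

View pics/w1.png

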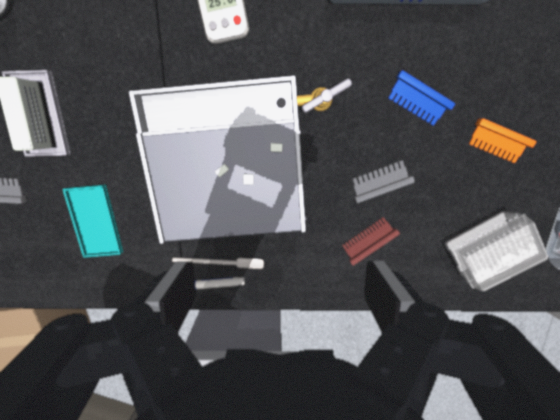

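Wrist view: chips at (223,170), (248,180) and (277,147). The valve T-handle runs from (304,108) to (351,82), so the bar lies at about -63° and its centre is near (0.661,-0.178). The combs meant are clear (383,181), pink (371,241) and a partly visible clear one at (10,190). The blue (421,97) and orange (503,140) ones are look-alikes. Station is at about (0.530,-0.025), yaw +5°. Going to the valve.

Emit:
move_arm(jaw=[6, 6, 6, 6, 6, 6, 6, 6, 6, 6, 6, 6], dp=[[2.25, 1.3, 3.5], [2.25, 1.3, 3.5], [2.25, 1.3, 3.5], [2.25, 1.3, 3.5], [2.25, 1.2, 3.5], [0, 0, 0], [0, 0, 0], [0, 0, 0], [0, 0, 0], [0, 0, 0], [0, 0, 0], [0, 0, 0]], turn=[[0, 0, 0], [0, 0, 0], [0, 0, 0], [0, 0, 0], [0, 0, 0], [0, 0, -0.12], [0, 0, -0.12], [0, 0, -0.12], [0, 0, -0.12], [0, 0, -0.12], [0, 0, -0.12], [0, 0, -0.12]])

```text
time_s: 4.38
position: [0.6554, -0.1756, 0.1838]
tool_rot: [[0.661, 0.751, -0.0], [0.751, -0.661, 0.0], [0.0, -0.0, -1.0]]
ft_force: [0.2, 0.2, -0.7]
grip_width: 0.0601
gripper_force: 0.0
```

Emit:
move_arm(jaw=[4, 4, 4, 4, 4, 4, 4, 4, 4, 4, 4, 4], dp=[[0, 0, 0], [0, 0, 0], [0, 0, 0], [0, 0, 0], [0, 0, 0], [0, 0, 0], [0, 0, 0], [0, 0, 0], [0, 0, 0], [0, 0, 0], [0, 0, 0], [0, 0, 0]], turn=[[0, 0, -0.12], [0, 0, -0.12], [0, 0, -0.12], [0, 0, -0.12], [0, 0, -0.12], [0, 0, -0.12], [0, 0, -0.12], [0, 0, -0.12], [0, 0, -0.12], [0, 0, -0.12], [0, 0, 0], [0, 0, 0]])

```text
time_s: 5.38
position: [0.6554, -0.1756, 0.1838]
tool_rot: [[-0.452, 0.892, -0.0], [0.892, 0.452, 0.0], [0.0, -0.0, -1.0]]
ft_force: [0.4, 0.2, -0.4]
grip_width: 0.04
gripper_force: 0.0
```

Run:
```python
from h import *
im,d,T=snap("wrist","w2"); s=observe(); R=np.array(s["tool_rot"]); print(s["position"],s["time_s"],s["q"],np.degrees(np.arctan2(R[1,0],R[0,0])))
marks("wrist","valve_bar",.059,T); outl("wrist","valve_bar",.064,T,im)
P=cloud("wrist",d,T).reshape(-1,3); m=(abs(P[:,2]-.062)<.006)&(np.hypot(P[:,0]-.661,P[:,1]+.178)<.05)&(d.ravel()>0)
print(m.sum(),cv2.minAreaRect(P[m][:,:2].astype(np.float32)),np.percentile(P[m][:,2],[5,50,95]))
```

```text
[ 0.65546048 -0.17554385  0.18382248] 5.4333 [-2.49641317e+01  3.68873749e+01  5.56383882e+01 -1.23403681e-03
  8.74743556e+01 -5.18319275e+01] 116.86785019476415
wrist valve_bar 0.95 [283. 210.] [ 0.6602 -0.18  ]
valve_bar 0.86 col [126. 124. 130.] c [ 0.6598 -0.1758] size [0.014 0.071] ang 26.8 cent [ 0.6593 -0.1758]
valve_bar 0.37 col [176. 178. 177.] c [ 0.564  -0.0385] size [0.009 0.002] ang 26.9 cent [ 0.5635 -0.0386]
831 ((0.6598535180091858, -0.17697808146476746), (0.015161566436290741, 0.0725340023636818), 26.451120376586914) [0.06086381 0.06328696 0.06502707]
```

View pics/w2.png

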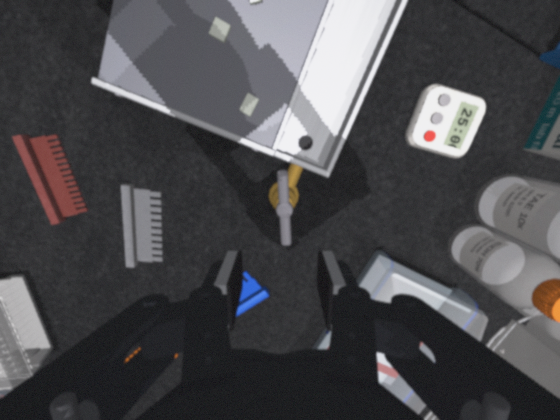

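Close view: the bar runs vertically in the image, (283,172)–(286,245), already aligned with the tool x axis. Its centre is at (0.660,-0.177). Lowering and gripping.

Emit:
move_arm(jaw=[4, 4, 4, 4, 4, 4, 1, 0.5, 0.5, 0.5], dp=[[-0.3, 0.3, 3], [0, 0, 3.1], [0, 0, 3], [0, 0, 3], [0, 0, 2], [0, 0, 0], [0, 0, 0], [0, 0, 0], [0, 0, 0], [0, 0, 0]], turn=[[0, 0, 0], [0, 0, 0], [0, 0, 0], [0, 0, 0], [0, 0, 0], [0, 0, 0], [0, 0, 0], [0, 0, 0], [0, 0, 0], [0, 0, 0]], force=40)

```text
time_s: 6.37
position: [0.6609, -0.177, 0.0451]
tool_rot: [[-0.455, 0.89, 0.005], [0.89, 0.455, -0.002], [-0.004, 0.003, -1.0]]
ft_force: [2.2, 0.3, 4.8]
grip_width: 0.009
gripper_force: 43.8
```

Emit:
move_arm(jaw=[0.5, 0.5, 0.5, 0.5, 0.5, 0.5], dp=[[0, 0, 0], [0, 0, 0], [0, 0, 0], [0, 0, 0], [0, 0, 0], [0, 0, 0]], turn=[[0, 0, 0.1], [0, 0, 0.1], [0, 0, 0.1], [0, 0, 0.1], [0, 0, 0.1], [0, 0, 0.1]])

```text
time_s: 6.87
position: [0.6609, -0.177, 0.0451]
tool_rot: [[0.132, 0.991, 0.005], [0.991, -0.132, -0.002], [-0.001, 0.005, -1.0]]
ft_force: [3.6, -0.2, 3.7]
grip_width: 0.0089
gripper_force: 43.8
```

Emit:
move_arm(jaw=[0.5, 0.5, 0.5, 0.5, 0.5, 0.5, 0.5, 0.5, 0.5, 0.5, 0.5, 0.5], dp=[[0, 0, 0], [0, 0, 0], [0, 0, 0], [0, 0, 0], [0, 0, 0], [0, 0, 0], [0, 0, 0], [0, 0, 0], [0, 0, 0], [0, 0, 0], [0, 0, 0], [0, 0, 0]], turn=[[0, 0, 0.12], [0, 0, 0.12], [0, 0, 0.12], [0, 0, 0.12], [0, 0, 0.12], [0, 0, 0.12], [0, 0, 0.12], [0, 0, 0.12], [0, 0, 0.12], [0, 0, 0.12], [0, 0, 0.12], [0, 0, 0.12]])

```text
time_s: 7.87
position: [0.6609, -0.1769, 0.045]
tool_rot: [[1.0, -0.002, 0.004], [-0.002, -1.0, -0.002], [0.004, 0.002, -1.0]]
ft_force: [4.1, 0.7, 3.2]
grip_width: 0.0094
gripper_force: 23.9
```

Emit:
move_arm(jaw=[0.5, 0.5, 0.5, 0.5, 0.5, 0.5, 0.5, 0.5, 0.5, 0.5, 0.5, 0.5], dp=[[0, 0, 0], [0, 0, 0], [0, 0, 0], [0, 0, 0], [0, 0, 0], [0, 0, 0], [0, 0, 0], [0, 0, 0], [0, 0, 0], [0, 0, 0], [0, 0, 0], [0, 0, 0]], turn=[[0, 0, 0.12], [0, 0, 0.12], [0, 0, 0.12], [0, 0, 0.12], [0, 0, 0.12], [0, 0, 0.12], [0, 0, 0.12], [0, 0, 0.12], [0, 0, 0.12], [0, 0, 0.12], [0, 0, 0.12], [0, 0, 0]])

```text
time_s: 8.87
position: [0.6609, -0.1769, 0.045]
tool_rot: [[0.248, -0.969, 0.005], [-0.969, -0.248, -0.002], [0.003, -0.004, -1.0]]
ft_force: [4.2, 0.5, 6.4]
grip_width: 0.0089
gripper_force: 44.0
```

Run:
```python
from h import *
s=observe(); print(s["q"],s["wrist_torque"],s["ft_force"])
```

```text
[-2.48864975e+01  4.42794688e+01  6.48200841e+01  3.31170171e-02
  7.06203671e+01  1.40769965e+02] [ 0.17072324 -0.52255786 -0.01098818] [4.15266907 0.472832   6.39515234]
```

Emit:
move_arm(jaw=[0.5, 0.5, 0.5, 0.5, 4, 4, 4, 4, 4, 4, 4, 4], dp=[[0, 0, 0], [0, 0, 0], [0, 0, 0], [0, 0, 0], [0, 0, 0], [0, 0, 0], [0, 0, -3], [0, 0, -4], [0, 0, -4], [0, 0, 0], [0, 0, 0], [0, 0, 0]], turn=[[0, 0, 0.12], [0, 0, 0.12], [0, 0, 0.12], [0, 0, 0], [0, 0, 0], [0, 0, 0], [0, 0, 0], [0, 0, 0], [0, 0, -0.12], [0, 0, -0.12], [0, 0, -0.12], [0, 0, -0.12]])

```text
time_s: 9.87
position: [0.6592, -0.1767, 0.1533]
tool_rot: [[0.373, -0.928, -0.0], [-0.928, -0.373, -0.0], [0.0, 0.0, -1.0]]
ft_force: [-0.5, 0.7, -0.3]
grip_width: 0.04
gripper_force: 0.0
```

Emit:
move_arm(jaw=[4, 4, 4, 4, 4, 4, 4, 4, 4, 4, 4, 4], dp=[[0, 0, 0], [0, 0, 0], [0, 0, 0], [0, 0, 0], [0, 0, 0], [0, 0, 0], [0, 0, 0], [0, 0, 0], [0, 0, 0], [0, 0, 0], [0, 0, 0], [0, 0, 0]], turn=[[0, 0, -0.12], [0, 0, -0.12], [0, 0, -0.12], [0, 0, -0.12], [0, 0, -0.12], [0, 0, -0.12], [0, 0, -0.12], [0, 0, -0.12], [0, 0, -0.12], [0, 0, -0.12], [0, 0, -0.12], [0, 0, -0.12]])

```text
time_s: 10.87
position: [0.659, -0.1766, 0.1525]
tool_rot: [[0.968, 0.249, -0.002], [0.249, -0.968, 0.0], [-0.001, -0.001, -1.0]]
ft_force: [-0.6, -0.1, -0.7]
grip_width: 0.0401
gripper_force: 0.0
```

Emit:
move_arm(jaw=[4, 4, 4, 4, 4, 4, 4, 4, 4, 4, 4], dp=[[0, 0, 0], [0, 0, 0], [0, 0, 0], [0, 0, 0], [0, 0, 0], [0, 0, 0], [0, 0, 0], [0, 0, 0], [0, 0, 0], [0, 0, 0], [0, 0, 0]], turn=[[0, 0, -0.12], [0, 0, -0.12], [0, 0, -0.12], [0, 0, -0.12], [0, 0, -0.12], [0, 0, -0.12], [0, 0, -0.12], [0, 0, -0.12], [0, 0, -0.12], [0, 0, -0.12], [0, 0, 0]])

```text
time_s: 11.78
position: [0.6591, -0.1766, 0.1525]
tool_rot: [[0.121, 0.993, -0.001], [0.993, -0.121, 0.0], [0.0, -0.001, -1.0]]
ft_force: [0.3, -0.8, -1.1]
grip_width: 0.04
gripper_force: 0.0
```

```bash
cat > v.py <<'E'
from h import *
im,d,T=snap("wrist"); s=observe(); R=np.array(s["tool_rot"]); print(s["position"],s["time_s"],s["q"][5],"yaw",np.degrees(np.arctan2(R[1,0],R[0,0])))
outl("wrist","valve_bar",.064,T,im)
P=cloud("wrist",d,T).reshape(-1,3); m=(abs(P[:,2]-.062)<.006)&(np.hypot(P[:,0]-.661,P[:,1]+.178)<.05)&(d.ravel()>0)
print(m.sum(),cv2.minAreaRect(P[m][:,:2].astype(np.float32)))
E
python3 v.py
```

```text
[ 0.6591863  -0.17664808  0.15258412] 11.8333 -17.58881844311944 yaw 82.67933898108109
valve_bar 0.96 col [109. 107. 112.] c [ 0.6606 -0.1766] size [0.073 0.015] ang 82.8 cent [ 0.6607 -0.1753]
valve_bar 0.39 col [133. 133. 139.] c [ 0.5755 -0.1071] size [0.188 0.225] ang 83.1 cent [ 0.5771 -0.0751]
1067 ((0.6605315208435059, -0.17718736827373505), (0.07317374646663666, 0.015262898989021778), 79.59477996826172)
```

Emit:
move_arm(jaw=[4, 4, 4, 4, 0.5, 0.5, 0.5, 0.5, 0.5, 0.5, 0.5, 0.5], dp=[[0, 0.15, 4], [0, 0, 4], [0, 0, 2.7], [0, 0, 0], [0, 0, 0], [0, 0, 0], [0, 0, 0], [0, 0, 0], [0, 0, 0], [0, 0, 0], [0, 0, 0], [0, 0, 0]], turn=[[0, 0, 0], [0, 0, 0], [0, 0, 0], [0, 0, 0], [0, 0, 0], [0, 0, 0], [0, 0, 0], [0, 0, 0.1], [0, 0, 0.12], [0, 0, 0.12], [0, 0, 0.12], [0, 0, 0.12]])

```text
time_s: 12.88
position: [0.661, -0.1771, 0.0486]
tool_rot: [[0.654, 0.756, 0.001], [0.756, -0.654, -0.001], [-0.0, 0.002, -1.0]]
ft_force: [-6.3, 0.2, 3.0]
grip_width: 0.0086
gripper_force: 41.5
```

Emit:
move_arm(jaw=[0.5, 0.5, 0.5], dp=[[0, 0, 0], [0, 0, 0], [0, 0, 0]], turn=[[0, 0, 0.12], [0, 0, 0.12], [0, 0, 0]])

```text
time_s: 13.13
position: [0.661, -0.1771, 0.0486]
tool_rot: [[0.816, 0.578, 0.001], [0.578, -0.816, -0.001], [0.0, 0.002, -1.0]]
ft_force: [-4.6, 1.4, 3.1]
grip_width: 0.0093
gripper_force: 41.5
```

Run:
```python
from h import *
s=observe(); print(s["q"][5],s["wrist_torque"],s["joint_efforts"][5])
```

```text
29.801685542199365 [-0.00227247  0.89755103 -0.11362157] 1.5228966996073723
```

Emit:
move_arm(jaw=[0.5, 0.5, 0.5, 0.5, 0.5], dp=[[0, 0, 0], [0, 0, 0], [0, 0, 0], [0, 0, 0], [0, 0, 0]], turn=[[0, 0, 0.12], [0, 0, 0.12], [0, 0, 0.12], [0, 0, 0.12], [0, 0, 0]])

```text
time_s: 13.55
position: [0.6609, -0.177, 0.0485]
tool_rot: [[0.991, 0.136, 0.001], [0.136, -0.991, -0.001], [0.001, 0.001, -1.0]]
ft_force: [-5.5, 1.4, 3.4]
grip_width: 0.0089
gripper_force: 41.5
```

Run:
```python
from h import *
s=observe(); print(s["q"][5],s["wrist_torque"],s["joint_efforts"][5],s["grip_width"])
```

```text
57.30668787411286 [ 0.04747821  0.89949185 -0.04112683] 1.522565446794033 0.008871983430789293
```

Emit:
move_arm(jaw=[0.5, 0.5, 0.5, 0.5, 0.5], dp=[[0, 0, 0], [0, 0, 0], [0, 0, 0], [0, 0, 0], [0, 0, 0]], turn=[[0, 0, 0.12], [0, 0, 0.12], [0, 0, 0.12], [0, 0, 0.12], [0, 0, 0]])

```text
time_s: 13.97
position: [0.661, -0.177, 0.0489]
tool_rot: [[0.945, -0.326, 0.0], [-0.326, -0.945, -0.004], [0.002, 0.004, -1.0]]
ft_force: [-7.0, -0.8, 5.1]
grip_width: 0.0087
gripper_force: 211.8
```

Run:
```python
from h import *
s=observe(); print(s["q"][5],s["wrist_torque"],s["joint_efforts"][5],s["grip_width"])
```

```text
84.30086945721192 [-0.13429288  1.08921754  5.12444575] 6.757859140634537 0.008672550099872927
```

The wrist torque of 5.1 N m means the valve is at its hard stop. Releasing and looking.

Emit:
move_arm(jaw=[4, 4, 4, 4, 4, 4, 4, 4], dp=[[0, 0, 0], [0, 0, 0], [0, 0, 0], [0, 0, -4], [0, 0, -4], [0, 0, -4], [0, 0, -4], [0, 0, 0]], turn=[[0, 0, 0], [0, 0, 0], [0, 0, 0], [0, 0, 0], [0, 0, 0], [0, 0, 0], [0, 0, 0], [0, 0, 0]])

```text
time_s: 14.63
position: [0.6632, -0.178, 0.2161]
tool_rot: [[0.944, -0.331, 0.015], [-0.331, -0.944, -0.007], [0.016, 0.001, -1.0]]
ft_force: [0.2, 0.1, 0.8]
grip_width: 0.04
gripper_force: 0.0
```

```bash
python3 v.py
```

```text
[ 0.66239621 -0.17754481  0.21171194] 14.6833 84.44572363937735 yaw -19.32140030523179
valve_bar 0.76 col [136. 133. 139.] c [ 0.6617 -0.1784] size [0.072 0.015] ang 0.4 cent [ 0.6625 -0.1782]
705 ((0.6608442664146423, -0.17845116555690765), (0.07333732396364212, 0.015207136049866676), 6.265584945678711)
```

Bar now lies along the station's x axis, so the valve is shut. Next: the scraper.

Emit:
move_arm(jaw=[8.5, 8.5, 8.5, 8.5, 8.5, 8.5, 8.5, 8.5, 8.5, 8.5, 8.5, 8.5], dp=[[0, 0, -3.5], [0, 0, -3.5], [0, 0, -3], [-0.6, -4, 0], [-0.6, -4, 0], [-0.6, -4, 0], [-0.6, -4, 0], [-0.6, -4, 0], [-0.6, -4, 0], [-0.6, -4, 0], [-0.6, -4, 0], [-0.6, -4, 0]], turn=[[0, 0, -0.12], [0, 0, -0.12], [0, 0, -0.1], [0, 0, 0], [0, 0, 0], [0, 0, 0], [0, 0, 0], [0, 0, 0], [0, 0, 0], [0, 0, 0], [0, 0, 0], [0, 0, 0]])

```text
time_s: 15.73
position: [0.6048, 0.1847, 0.3043]
tool_rot: [[1.0, 0.003, -0.003], [0.003, -1.0, -0.0], [-0.003, 0.0, -1.0]]
ft_force: [0.4, -0.8, 0.3]
grip_width: 0.0848
gripper_force: 0.0
```

Run:
```python
from h import *
im,d,T=snap("wrist","w3"); s=observe(); R=np.array(s["tool_rot"]); print(s["position"],s["time_s"],R.round(3),s["q"][5])
for q,z in(("scraper",.003),("scraper_tray",0),("scraper_center",.028)): marks("wrist",q,z,T)
for q,z in(("scraper",.053),("scraper_tray",.012),("comb",.003)): outl("wrist",q,z,T,im)
P=cloud("wrist",d,T).reshape(-1,3); m=(abs(P[:,2]-.053)<.006)&(np.hypot(P[:,0]-.632,P[:,1]-.272)<.08)&(d.ravel()>0)
print(m.sum(),cv2.minAreaRect(P[m][:,:2].astype(np.float32)))
```

```text
[0.60307554 0.19151313 0.30439814] 15.7833 [[ 1.     0.009 -0.003]
 [ 0.009 -1.     0.003]
 [-0.003 -0.003 -1.   ]] 96.33928346365101
wrist scraper 0.59 [222. 157.] [0.6297 0.2699]
wrist scraper_tray 0.66 [222. 154.] [0.634  0.2705]
wrist scraper_tray 0.62 [261. 259.] [0.4601 0.2134]
wrist scraper_center 0.62 [221. 155.] [0.6347 0.266 ]
scraper 0.76 col [188. 189. 189.] c [0.6333 0.2641] size [0.098 0.038] ang 0.2 cent [0.6353 0.2644]
scraper_tray 0.71 col [ 38. 116. 117.] c [0.4575 0.213 ] size [0.132 0.071] ang 5.0 cent [0.4606 0.2134]
scraper_tray 0.65 col [166. 163. 171.] c [0.634  0.2703] size [0.126 0.069] ang 2.0 cent [0.6427 0.2671]
comb 0.71 col [105.  61.  59.] c [ 0.4147 -0.2692] size [0.053 0.08 ] ang 38.5 cent [ 0.4142 -0.2671]
comb 0.6 col [119. 119. 123.] c [0.5092 0.3776] size [0.101 0.044] ang 84.9 cent [0.5085 0.3784]
comb 0.58 col [105. 105. 108.] c [ 0.517  -0.2541] size [0.048 0.03 ] ang 15.7 cent [ 0.5175 -0.2552]
1677 ((0.6329852342605591, 0.26877766847610474), (0.09851818531751633, 0.030375612899661064), 0.45409879088401794)
```

View pics/w3.png

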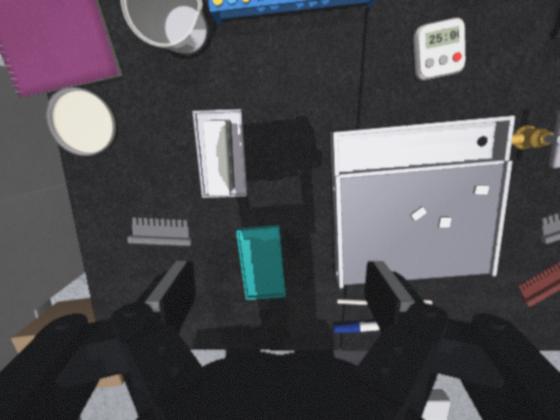

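The three chips show at (419,214), (445,223) and (482,190), and there are no more. The steel tray with the scraper is at (220,155), and the turquoise one at (262,262) is left alone. The third comb, clear, is at (159,231) with its teeth away. Going for the scraper.

Emit:
move_arm(jaw=[8.5, 8.5, 8.5, 8.5, 8.5, 8.5, 8.5, 8.5, 8.5], dp=[[1.5, -3.8, 1], [1.5, -3.9, 1], [0, 0, 4], [0, 0, 4], [0, 0, 4], [0, 0, 4], [0, 0, 4], [0, 0, 0], [0, 0, 0]], turn=[[0, 0, 0], [0, 0, 0], [0, 0, 0], [0, 0, 0], [0, 0, 0], [0, 0, 0], [0, 0, 0], [0, 0, 0], [0, 0, 0]])

```text
time_s: 16.83
position: [0.6347, 0.2573, 0.0853]
tool_rot: [[1.0, 0.002, -0.004], [0.002, -1.0, -0.001], [-0.004, 0.001, -1.0]]
ft_force: [0.2, -0.1, 0.9]
grip_width: 0.0847
gripper_force: 0.0
```

Run:
```python
from h import *
im,d,T=snap("wrist"); s=observe(); R=np.array(s["tool_rot"]); print(s["position"],np.degrees(np.arctan2(R[1,0],R[0,0])),R[2])
P=cloud("wrist",d,T).reshape(-1,3); m=(abs(P[:,2]-.053)<.006)&(np.hypot(P[:,0]-.632,P[:,1]-.272)<.08)&(d.ravel()>0)
print(m.sum(),cv2.minAreaRect(P[m][:,:2].astype(np.float32)),np.percentile(P[m][:,:2],[3,97],0))
```

```text
[0.63596715 0.25780654 0.08795719] 0.1395876750822534 [ 1.74943237e-03 -3.37640271e-04 -9.99998413e-01]
6483 ((0.6325890421867371, 0.2690891623497009), (0.0998067557811737, 0.03007742390036583), 0.841121256351471) [[0.58768484 0.25511034]
 [0.68046021 0.28276579]]
```

Emit:
move_arm(jaw=[8.5, 8.5, 8.5, 8.5, 3, 2.5, 2.5, 2.5, 2.5, 2.5], dp=[[-0.3, -1.1, 0], [0, 0, 3], [0, 0, 3.3], [0, 0, 0], [0, 0, 0], [0, 0, 0], [0, 0, 0], [0, 0, 0], [0, 0, 0], [0, 0, 0]], turn=[[0, 0, 0], [0, 0, 0], [0, 0, 0], [0, 0, 0], [0, 0, 0], [0, 0, 0], [0, 0, 0], [0, 0, 0], [0, 0, 0], [0, 0, 0]], force=80)

```text
time_s: 17.72
position: [0.6327, 0.2699, 0.0253]
tool_rot: [[1.0, 0.004, 0.003], [0.004, -1.0, 0.001], [0.003, -0.001, -1.0]]
ft_force: [0.5, 0.9, 6.2]
grip_width: 0.0286
gripper_force: 80.3
```

Emit:
move_arm(jaw=[2.5, 2.5, 2.5, 2.5], dp=[[0, 0, -3], [0, 0, -4], [0, 0, 0], [0, 0, 0]], turn=[[0, 0, 0], [0, 0, 0], [0, 0, 0], [0, 0, 0]])

```text
time_s: 18.05
position: [0.6329, 0.2698, 0.0963]
tool_rot: [[1.0, 0.004, 0.005], [0.004, -1.0, 0.001], [0.005, -0.001, -1.0]]
ft_force: [-1.0, -0.5, -1.6]
grip_width: 0.0287
gripper_force: 79.4
```

Emit:
move_arm(jaw=[2.5, 2.5, 2.5, 2.5, 2.5, 2.5, 2.5, 2.5, 2.5, 2.5, 2.5, 2.5], dp=[[0, 0, -3], [-1, 2, -1], [-1.5, 3.4, 0], [-1.5, 3.4, 0], [-1.5, 3.4, 0], [-1.5, 3.4, 0], [-1.5, 3.4, 0], [-1.5, 3.4, 0], [-1.5, 3.4, 0], [-1.5, 3.4, 0], [-1.1, 2.6, 0], [0, 0, 0]], turn=[[0, 0, 0], [0, 0, 0], [0, 0, 0], [0, 0, 0], [0, 0, 0], [0, 0, 0], [0, 0, 0], [0, 0, 0], [0, 0, 0], [0, 0, 0], [0, 0, 0], [0, 0, -0.098]])

```text
time_s: 19.05
position: [0.4899, -0.0526, 0.1325]
tool_rot: [[0.995, 0.097, -0.002], [0.097, -0.995, -0.0], [-0.002, 0.0, -1.0]]
ft_force: [1.8, 0.3, -1.8]
grip_width: 0.0285
gripper_force: 79.4
```

Emit:
move_arm(jaw=[2.5, 2.5, 2.5, 2.5, 2.5, 2.5, 2.5, 2.5, 2.5, 2.5, 2.5, 2.5], dp=[[0, 0, 0], [0, 0, 0], [0, 0, 0], [0, 0, 0], [0, 0, 0], [0, 0, 0], [0, 0, 0], [0, 0, 0], [0, 0, 0], [0, 0, 0], [0, 0, 0], [0, 0, 0]], turn=[[0, 0, -0.12], [0, 0, -0.12], [0, 0, -0.12], [0, 0, -0.12], [0, 0, -0.12], [0, 0, -0.12], [0, 0, -0.12], [0, 0, -0.12], [0, 0, -0.12], [0, 0, -0.12], [0, 0, -0.12], [0, 0, -0.12]])

```text
time_s: 20.05
position: [0.4914, -0.0488, 0.1324]
tool_rot: [[0.023, 1.0, -0.002], [1.0, -0.023, 0.001], [0.001, -0.002, -1.0]]
ft_force: [-0.5, -0.5, -0.8]
grip_width: 0.0291
gripper_force: 79.3
```

Emit:
move_arm(jaw=[2.5, 2.5], dp=[[0, 0, 0], [0, 0, 0]], turn=[[0, 0, -0.12], [0, 0, 0]])

```text
time_s: 20.22
position: [0.4914, -0.0488, 0.1325]
tool_rot: [[-0.095, 0.995, -0.002], [0.995, 0.095, 0.001], [0.001, -0.002, -1.0]]
ft_force: [0.1, -0.2, -1.8]
grip_width: 0.0285
gripper_force: 79.3
```

```bash
cat > w.py <<'E'
from h import *
import sys
th=np.radians(5); O=np.array([.5297,-.0253]); RS=np.array([[np.cos(th),-np.sin(th)],[np.sin(th),np.cos(th)]])
def tost(p): return RS.T@(np.array(p)[:2]-O)
if __name__=="__main__":
    im,d,T=snap(sys.argv[1],sys.argv[2] if len(sys.argv)>2 else None); s=observe(); R=np.array(s["tool_rot"])
    print("t",s["time_s"],"pos",np.round(s["position"],4),"st",tost(s["position"]).round(4),"yaw",np.degrees(np.arctan2(R[1,0],R[0,0])).round(2),R[2].round(3),"q6",round(s["q"][5]))
    for r in cams.mark_of(sys.argv[1],"chip")[:7]:
        uv=np.array(r["location"])*[560,420]; print("chip",round(r["p"],2),uv.round(),tost(onz(sys.argv[1],uv,.03,T)).round(3))
E
python3 w.py wrist w4
```

```text
t 20.2667 pos [ 0.4915 -0.0489  0.1326] st [-0.0401 -0.0201] yaw 95.08 [ 0.001 -0.001 -1.   ] q6 -25
chip 0.88 [354. 188.] [0.023 0.   ]
chip 0.82 [374. 282.] [ 0.048 -0.089]
chip 0.69 [277. 250.] [-0.043 -0.058]
chip 0.53 [332. 232.] [ 0.006 -0.039]
chip 0.4 [324. 184.] [-0.003  0.004]
```

View pics/w4.png

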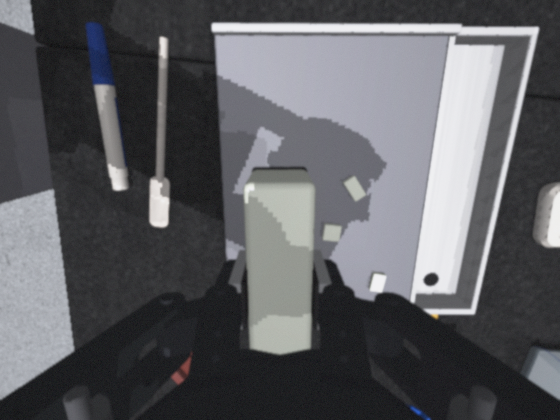

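The scraper is held over the board. Chips are at (354,188), (332,232) and (378,282); the detections at (277,250) and (324,184) are the scraper and a patch of light. Pass 1.

Emit:
move_arm(jaw=[2.5, 2.5, 2.5, 2.5, 2.5, 2.5, 2.5, 2.5, 2.5, 2.5, 2.5, 2.5], dp=[[0, 0, 3], [0, 0, 3], [0, 0, 1.9], [0, 0.8, 0], [0, 1.5, 0], [0, 1.6, 0], [0, 1.6, 0], [0, 1.6, 0], [0, 1.6, 0], [0, 1.4, 0], [0, 1.4, 0], [0, 1.2, 0]], turn=[[0, 0, 0], [0, 0, 0], [0, 0, 0], [0, 0, 0], [0, 0, 0], [0, 0, 0], [0, 0, 0], [0, 0, 0], [0, 0, 0], [0, 0, 0], [0, 0, 0], [0, 0, 0]])

```text
time_s: 21.32
position: [0.6191, -0.0373, 0.0538]
tool_rot: [[-0.087, 0.996, -0.001], [0.996, 0.087, 0.0], [0.0, -0.0, -1.0]]
ft_force: [-0.3, -0.3, -2.1]
grip_width: 0.0287
gripper_force: 85.4
```

```bash
python3 w.py wrist
```

```text
t 21.3667 pos [ 0.6208 -0.0373  0.0539] st [ 0.0897 -0.0199] yaw 95.02 [-0.     0.001 -1.   ] q6 -19
chip 0.41 [314. 260.] [ 0.109 -0.029]
```

Emit:
move_arm(jaw=[2.5, 2.5, 2.5, 2.5, 2.5, 2.5, 2.5, 2.5, 2.5, 2.5, 2.5, 2.5], dp=[[0, 0, -3], [0, -3.5, 0], [-2.2, -3, 0], [-2, -2.7, 0], [0, 0, 0], [0, 0, 1.5], [0, 0, 1.5], [0, 0, 0], [0, 1, 0], [0, 1.5, 0], [0, 1.6, 0], [0, 1.6, 0]], turn=[[0, 0, 0], [0, 0, 0], [0, 0, 0], [0, 0, 0], [0, 0, 0], [0, 0, 0], [0, 0, 0], [0, 0, 0], [0, 0, 0], [0, 0, 0], [0, 0, 0], [0, 0, 0]])

```text
time_s: 22.42
position: [0.5878, -0.0822, 0.0549]
tool_rot: [[-0.089, 0.996, -0.0], [0.996, 0.089, 0.0], [0.0, -0.0, -1.0]]
ft_force: [0.5, -1.2, -1.2]
grip_width: 0.0289
gripper_force: 85.4
```

Emit:
move_arm(jaw=[2.5, 2.5, 2.5, 2.5, 2.5], dp=[[0, 1.5, 0], [0, 1.3, 0], [0, 0.9, 0], [0, 0, 0], [0, 0, -4]], turn=[[0, 0, 0], [0, 0, 0], [0, 0, 0], [0, 0, 0], [0, 0, 0]])

```text
time_s: 22.83
position: [0.6206, -0.0779, 0.0879]
tool_rot: [[-0.09, 0.996, -0.014], [0.996, 0.09, 0.004], [0.006, -0.013, -1.0]]
ft_force: [-0.2, -0.1, -2.6]
grip_width: 0.0285
gripper_force: 85.2
```

Emit:
move_arm(jaw=[2.5, 2.5, 2.5, 2.5, 2.5, 2.5, 2.5], dp=[[0, 0, -4], [0, -4, 0], [0, -4, 0], [0, -4, 0], [0, -3, 0], [0, 0, 0], [0, 0, 0]], turn=[[0, 0, 0], [0, 0, 0], [0, 0, 0], [0, 0, 0], [0, 0, 0], [0, 0, 0], [0, 0, 0]])

```text
time_s: 23.42
position: [0.4733, -0.0926, 0.135]
tool_rot: [[-0.089, 0.996, 0.0], [0.996, 0.089, -0.0], [-0.0, 0.0, -1.0]]
ft_force: [0.9, 0.2, -0.9]
grip_width: 0.0288
gripper_force: 85.4
```

```bash
python3 w.py wrist w5; python3 w.py side side5; python3 -c "
import cv2,numpy as np
a=cv2.imread('pics/w5.png')[0:420]; b=cv2.resize(cv2.imread('pics/side5.png')[175:270,235:335],(400,380),interpolation=2); 
b=cv2.copyMakeBorder(b,0,40,0,0,0); a=cv2.resize(a,(400,300)); a=cv2.copyMakeBorder(a,0,120,0,0,0); cv2.imwrite('pics/m5.png',np.hstack([a,b]))"
```

```text
t 23.4667 pos [ 0.4746 -0.0928  0.1349] st [-0.0608 -0.0625] yaw 95.14 [-0.001  0.001 -1.   ] q6 -30
chip 0.7 [452. 232.] [ 0.094 -0.083]
chip 0.69 [474. 179.] [ 0.104 -0.035]
chip 0.56 [462. 139.] [ 0.088 -0.001]
t 23.5667 pos [ 0.4755 -0.0928  0.1345] st [-0.0599 -0.0625] yaw 95.21 [-0.     0.001 -1.   ] q6 -30
chip 0.56 [308. 242.] [ 0.109 -0.091]
```

View pics/m5.png

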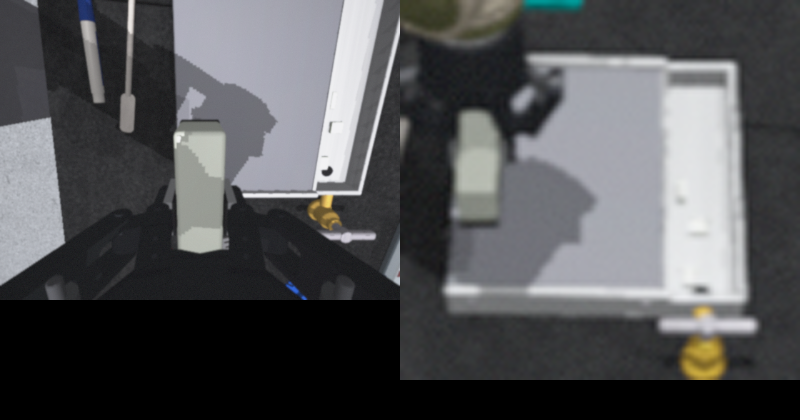

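All three chips are in the trough (side crop: (682,192), (697,228), (702,268)), the board is clear, and the valve bar is along station x. Returning the scraper.

Emit:
move_arm(jaw=[2.5, 2.5, 2.5, 2.5, 2.5, 2.5, 2.5, 2.5, 2.5, 2.5, 2.5, 2.5], dp=[[0, 0, 0], [0, 0, 0], [0, 0, 0], [0, 0, 0], [0, 0, 0], [0, 0, 0], [0, 0, 0], [0, 0, 0], [0, 0, 0], [0, 0, 0], [0, 0, 0], [0, 0, 0]], turn=[[0, 0, 0.12], [0, 0, 0.12], [0, 0, 0.12], [0, 0, 0.12], [0, 0, 0.12], [0, 0, 0.12], [0, 0, 0.12], [0, 0, 0.12], [0, 0, 0.12], [0, 0, 0.12], [0, 0, 0.12], [0, 0, 0.12]])

```text
time_s: 24.62
position: [0.4755, -0.0926, 0.134]
tool_rot: [[0.977, 0.215, -0.0], [0.215, -0.977, 0.0], [-0.0, -0.0, -1.0]]
ft_force: [0.6, -0.2, -1.3]
grip_width: 0.0289
gripper_force: 85.4
```

Emit:
move_arm(jaw=[2.5, 2.5, 2.5, 2.5, 2.5, 2.5, 2.5, 2.5, 2.5, 2.5, 2.5, 2.5], dp=[[0, 0, 0], [0, 0, 0], [1.2, -2.8, 0], [1.5, -3.4, 0], [1.5, -3.4, 0], [1.5, -3.4, 0], [1.5, -3.4, 0], [1.5, -3.4, 0], [1.5, -3.4, 0], [1.5, -3.4, 0], [1.5, -3.4, 0], [1.5, -3.4, 0]], turn=[[0, 0, 0.12], [0, 0, 0.098], [0, 0, 0], [0, 0, 0], [0, 0, 0], [0, 0, 0], [0, 0, 0], [0, 0, 0], [0, 0, 0], [0, 0, 0], [0, 0, 0], [0, 0, 0]])

```text
time_s: 25.62
position: [0.6212, 0.2443, 0.1336]
tool_rot: [[1.0, 0.004, -0.0], [0.004, -1.0, -0.0], [-0.0, 0.0, -1.0]]
ft_force: [0.8, -0.2, -0.9]
grip_width: 0.0289
gripper_force: 85.4
```

Emit:
move_arm(jaw=[2.5, 2.5, 2.5], dp=[[0.5, -1.2, 2], [0, 0, 0], [0, 0, 0]], turn=[[0, 0, 0], [0, 0, 0], [0, 0, 0]])

```text
time_s: 25.87
position: [0.6251, 0.2547, 0.1123]
tool_rot: [[1.0, 0.005, -0.003], [0.005, -1.0, -0.001], [-0.003, 0.001, -1.0]]
ft_force: [-0.2, 0.2, -1.6]
grip_width: 0.0284
gripper_force: 85.4
```

Run:
```python
from h import *
im,d,T=snap("wrist"); s=observe(); R=np.array(s["tool_rot"]); print(s["time_s"],s["position"],np.degrees(np.arctan2(R[1,0],R[0,0])))
outl("wrist","scraper_tray",.012,T,im); marks("wrist","scraper_tray",0,T)
```

```text
25.9167 [0.62548588 0.25386086 0.11364575] 0.2427466580699011
scraper_tray 0.69 col [ 44. 125. 124.] c [0.4922 0.2172] size [0.023 0.008] ang 2.1 cent [0.4918 0.217 ]
scraper_tray 0.57 col [155. 152. 161.] c [0.6389 0.2716] size [0.116 0.067] ang 2.0 cent [0.6605 0.2807]
wrist scraper_tray 0.69 [318. 358.] [0.4566 0.2116]
```

Emit:
move_arm(jaw=[2.5, 2.5, 2.5, 2.5, 2.5, 2.5, 5, 5, 5, 5], dp=[[0.7, -1.6, 0], [0, 0, 0], [0, 0, 3], [0, 0, 3], [0, 0, 2.7], [0, 0, 0], [0, 0, 0], [0, 0, 0], [0, 0, 0], [0, 0, 0]], turn=[[0, 0, 0], [0, 0, 0], [0, 0, 0], [0, 0, 0], [0, 0, 0], [0, 0, 0], [0, 0, 0], [0, 0, 0], [0, 0, 0], [0, 0, 0]])

```text
time_s: 26.85
position: [0.633, 0.2697, 0.0287]
tool_rot: [[1.0, 0.004, 0.002], [0.004, -1.0, 0.0], [0.002, -0.0, -1.0]]
ft_force: [0.0, -0.1, -0.4]
grip_width: 0.0499
gripper_force: 0.0
```

Emit:
move_arm(jaw=[6, 6, 6, 6, 6, 6, 6, 6], dp=[[0, 0, 0], [0, 0, -3], [0, 0, -4], [0, 0, -4], [-2, -1, -4], [-3, -2, -2], [0, 0, 0], [0, 0, 0]], turn=[[0, 0, 0], [0, 0, 0], [0, 0, 0], [0, 0, 0], [0, 0, 0], [0, 0, 0], [0, 0, 0], [0, 0, 0]])

```text
time_s: 27.52
position: [0.5835, 0.2998, 0.1958]
tool_rot: [[1.0, 0.006, 0.003], [0.006, -1.0, 0.001], [0.003, -0.001, -1.0]]
ft_force: [0.2, 0.4, -1.3]
grip_width: 0.0598
gripper_force: 0.0
```

Run:
```python
from h import *
from w import tost
im,d,T=snap("wrist","w6"); s=observe(); R=np.array(s["tool_rot"]); print(s["time_s"],s["position"],np.degrees(np.arctan2(R[1,0],R[0,0])),s["q"])
outl("wrist","scraper_tray",.012,T,im); outl("wrist","comb",.003,T,im); marks("wrist","comb",.0,T)
P=cloud("wrist",d,T).reshape(-1,3); ok=d.ravel()>0
m=(abs(P[:,2]-.053)<.008)&(np.hypot(P[:,0]-.632,P[:,1]-.272)<.08)&ok
print("scr",m.sum(),cv2.minAreaRect(P[m][:,:2].astype(np.float32)),np.percentile(P[m][:,2],[5,95]))
m=(abs(P[:,2]-.011)<.0045)&(np.hypot(P[:,0]-.51,P[:,1]-.378)<.08)&ok
print("combbar",m.sum(),cv2.minAreaRect(P[m][:,:2].astype(np.float32)))
```

```text
27.5667 [0.58391555 0.29894432 0.19390705] 0.26854131789292457 [ 1.67977547e+01  3.40986664e+01  5.92726679e+01 -1.32940785e-02
  8.65955304e+01  1.06530000e+02]
scraper_tray 0.92 col [175. 173. 180.] c [0.634  0.2715] size [0.125 0.068] ang 2.0 cent [0.6424 0.2777]
scraper_tray 0.83 col [ 41. 132. 133.] c [0.4584 0.2143] size [0.131 0.069] ang 5.4 cent [0.4694 0.2262]
comb 0.56 col [125. 125. 130.] c [0.5106 0.3777] size [0.103 0.045] ang 87.3 cent [0.5102 0.3773]
wrist comb 0.92 [216. 243.] [0.5145 0.3781]
scr 3223 ((0.6324806809425354, 0.2680102288722992), (0.09910134226083755, 0.030188309028744698), 0.12726904451847076) [0.05073663 0.05354215]
combbar 554 ((0.497078001499176, 0.37766602635383606), (0.09884298592805862, 0.010474465787410736), 87.34109497070312)
```

View pics/w6.png

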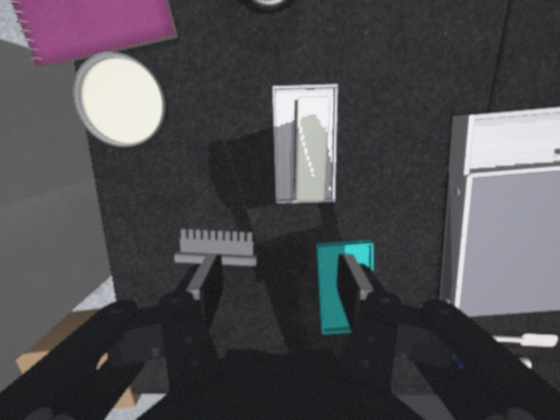

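The scraper stands in its tray. The clear comb at (216,247) has its bar at the near side (row 260) and its teeth away. It is neither blue nor orange, so it's a wanted one. Fetching it.

Emit:
move_arm(jaw=[4, 4, 4, 4, 4, 4, 4, 4, 4, 4, 4, 4], dp=[[-2.9, -2.6, 1], [-2.9, -2.6, 2], [-2.9, -2.7, 2], [0, 0, 2], [0, 0, 0], [0, 0, 0], [0, 0, 0], [0, 0, 0], [0, 0, 0], [0, 0, 0], [0, 0, 0], [0, 0, 0]], turn=[[0, 0, 0], [0, 0, 0], [0, 0, 0], [0, 0, -0.12], [0, 0, -0.12], [0, 0, -0.12], [0, 0, -0.12], [0, 0, -0.12], [0, 0, -0.12], [0, 0, -0.12], [0, 0, -0.12], [0, 0, -0.12]])

```text
time_s: 28.72
position: [0.5006, 0.3739, 0.1245]
tool_rot: [[0.464, 0.886, -0.002], [0.886, -0.464, -0.001], [-0.002, -0.001, -1.0]]
ft_force: [-0.7, -0.4, 0.1]
grip_width: 0.04
gripper_force: 0.0
```

Emit:
move_arm(jaw=[4, 4, 4, 4, 4, 4], dp=[[0, 0, 0], [0, 0, 0], [0, 0, 0], [0, 0, 0], [0, 0, 0], [0, 0, 0]], turn=[[0, 0, -0.12], [0, 0, -0.12], [0, 0, -0.12], [0, 0, -0.08], [0, 0, 0], [0, 0, 0]])

```text
time_s: 29.22
position: [0.5004, 0.3741, 0.1249]
tool_rot: [[0.05, 0.999, -0.001], [0.999, -0.05, -0.001], [-0.001, -0.001, -1.0]]
ft_force: [-0.5, 0.2, 0.4]
grip_width: 0.0401
gripper_force: 0.0
```

```bash
cat > c.py <<'E'
from h import *
import sys
def comb(x,y,zb=0.0,name=None):
    im,d,T=snap("wrist",name); s=observe(); R=np.array(s["tool_rot"]); p=np.array(s["position"])
    yaw=np.degrees(np.arctan2(R[1,0],R[0,0])); print("t",s["time_s"],p.round(4),"yaw",yaw.round(2),"q6",round(s["q"][5]),R[2].round(3))
    P=cloud("wrist",d,T).reshape(-1,3); m=(abs(P[:,2]-zb-.012)<.004)&(np.hypot(P[:,0]-x,P[:,1]-y)<.07)&(d.ravel()>0)
    M=np.zeros(d.size,np.uint8); M[m]=1; n,L,S,_=cv2.connectedComponentsWithStats(M.reshape(d.shape)); k=1+S[1:,4].argmax(); m=(L==k).ravel()
    c,sz,a=cv2.minAreaRect(P[m][:,:2].astype(np.float32)); 
    if sz[0]<sz[1]: a+=90; 
    a=(a+90)%180-90
    dl=np.array([c[0]-p[0],c[1]-p[1],0]); t=R.T@dl
    dy=(a-yaw+90)%180-90
    print("bar",m.sum(),np.round(c,4),np.round(sz,3),"axis",round(a,1),"z",np.median(P[m][:,2]).round(4),"shift tool cm",(t*100).round(2),"turn z rad",round(-np.radians(dy),3),"down to zb+.0055 cm",round((p[2]-zb-.0055)*100,2))
if __name__=="__main__": comb(float(sys.argv[1]),float(sys.argv[2]),float(sys.argv[3]) if len(sys.argv)>3 else 0)
E
python3 c.py .497 .378
```

```text
t 29.2667 [0.5003 0.3742 0.1251] yaw 87.12 q6 29 [-0.001 -0.001 -1.   ]
bar 1190 [0.4965 0.3787] [0.1  0.01] axis 87.2 z 0.0114 shift tool cm [ 0.43 -0.41  0.  ] turn z rad -0.002 down to zb+.0055 cm 11.96
```

Emit:
move_arm(jaw=[4, 4, 4, 4, 4, 2, 0.5, 0.5, 0.5, 0.5, 0.5, 0.5], dp=[[0.4, -0.4, 3], [0, 0, 4], [0, 0, 3], [0, 0, 2], [0, 0, 0], [0, 0, 0], [0, 0, 0], [0, 0, 0], [0, 0, 0], [0, 0, -3], [0, 0, -4], [0, 0, -4]], turn=[[0, 0, 0], [0, 0, 0], [0, 0, 0], [0, 0, 0], [0, 0, 0], [0, 0, 0], [0, 0, 0], [0, 0, 0], [0, 0, 0], [0, 0, 0], [0, 0, 0], [0, 0, 0]], force=50)

```text
time_s: 30.27
position: [0.4957, 0.3784, 0.1167]
tool_rot: [[0.048, 0.999, -0.002], [0.999, -0.048, -0.001], [-0.001, -0.002, -1.0]]
ft_force: [0.6, -0.2, 0.2]
grip_width: 0.0081
gripper_force: 50.2
```

Run:
```python
from h import *
from w import RS,O
s=observe(); p=np.array(s["position"]); R=np.array(s["tool_rot"]); print(p,R.round(3),s["grip_width"],s["gripper_force"])
for c in((.03,.058),(.03,-.058),(-.045,0)): print(c,O+RS@(np.array(c)-[.015,0]))
```

```text
[0.4957156  0.3784134  0.11666049] [[ 0.048  0.999 -0.002]
 [ 0.999 -0.048 -0.001]
 [-0.001 -0.002 -1.   ]] 0.00806718567049682 50.24627923965454
(0.03, 0.058) [0.53958789 0.03378663]
(0.03, -0.058) [ 0.54969795 -0.08177196]
(-0.045, 0) [ 0.46992832 -0.03052934]
```

Emit:
move_arm(jaw=[0.5, 0.5, 0.5, 0.5, 0.5, 0.5, 0.5, 0.5, 0.5, 0.5, 0.5, 0.5], dp=[[-2, 0.3, -1], [-3.6, 0.64, 0], [-3.6, 0.64, 0], [-3.6, 0.64, 0], [-3.6, 0.64, 0], [-3.6, 0.64, 0], [-3.6, 0.64, 0], [-3.6, 0.64, 0], [-3.6, 0.64, 0], [-3.4, 0.63, 0], [0, 0, 0], [0, 0, 0]], turn=[[0, 0, 0], [0, 0, 0], [0, 0, 0], [0, 0, 0], [0, 0, 0], [0, 0, 0], [0, 0, 0], [0, 0, 0], [0, 0, 0], [0, 0, 0], [0, 0, -0.07], [0, 0, -0.067]])

```text
time_s: 31.27
position: [0.5409, 0.0322, 0.1259]
tool_rot: [[-0.089, 0.996, 0.0], [0.996, 0.089, -0.0], [-0.0, 0.0, -1.0]]
ft_force: [-0.4, 0.2, -0.3]
grip_width: 0.0075
gripper_force: 50.3
```

Emit:
move_arm(jaw=[0.5, 0.5], dp=[[0, 0, 0], [0, 0, 0]], turn=[[0, 0, 0], [0, 0, 0]])

```text
time_s: 31.43
position: [0.5406, 0.0343, 0.1259]
tool_rot: [[-0.088, 0.996, 0.0], [0.996, 0.088, 0.0], [0.0, 0.0, -1.0]]
ft_force: [0.5, 0.6, -0.7]
grip_width: 0.0081
gripper_force: 50.3
```

```bash
python3 w.py wrist w7
```

```text
t 31.4833 pos [0.5406 0.0345 0.1259] st [0.0161 0.0586] yaw 95.05 [-0.  0. -1.] q6 -14
chip 0.64 [377. 297.] [ 0.107 -0.024]
```

View pics/w7.png

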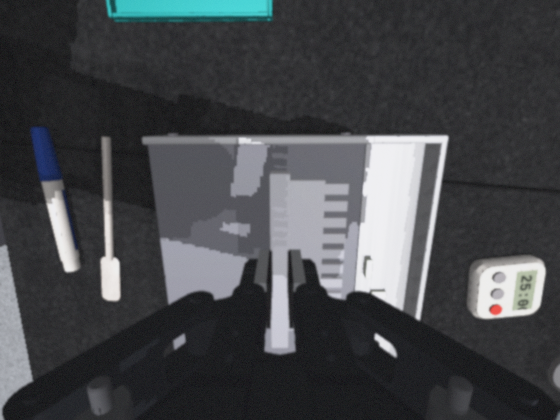

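The comb is held square with its teeth (335,230) towards the trough. Laying it down.

Emit:
move_arm(jaw=[0.5, 0.5, 0.5, 0.5, 2, 2.5, 2.5, 2.5, 3, 3, 3, 3], dp=[[0, 0, 4], [0, 0, 3.5], [0, 0, 1.5], [0, 0, 0], [0, 0, 0], [0, 0, 0], [0, 0, 0], [0, 0, -2], [0, 0, -4], [0, 0, -4], [0, 0, -4], [0, 0, -4]], turn=[[0, 0, 0], [0, 0, 0], [0, 0, 0], [0, 0, 0], [0, 0, 0], [0, 0, 0], [0, 0, 0], [0, 0, 0], [0, 0, 0], [0, 0, 0], [0, 0, 0], [0, 0, 0]])

```text
time_s: 32.53
position: [0.5402, 0.0345, 0.2181]
tool_rot: [[-0.09, 0.996, 0.0], [0.996, 0.09, -0.0], [-0.0, 0.0, -1.0]]
ft_force: [1.4, -0.3, -0.9]
grip_width: 0.0297
gripper_force: 0.0
```

```bash
python3 c.py .54 .034 .03
python3 - <<'E'
from h import *
im,d,T=snap("side"); outl("side","comb",.003,T,im)
E
```

```text
t 32.5833 [0.543  0.0342 0.2261] yaw 95.16 q6 -14 [-0.003  0.014 -1.   ]
bar 763 [0.5393 0.0353] [0.01  0.099] axis -85.1 z 0.0413 shift tool cm [ 0.15 -0.35 -0.01] turn z rad 0.004 down to zb+.0055 cm 19.06
comb 0.89 col [220. 149.   5.] c [ 0.5987 -0.4698] size [0.099 0.041] ang 70.0 cent [ 0.5986 -0.4724]
comb 0.84 col [141.  79.  74.] c [ 0.4207 -0.2707] size [0.041 0.1  ] ang 38.5 cent [ 0.4207 -0.2721]
comb 0.65 col [139. 140. 143.] c [ 0.5307 -0.2838] size [0.039 0.098] ang 21.0 cent [ 0.5304 -0.2853]
comb 0.65 col [ 45. 117. 210.] c [ 0.6619 -0.3305] size [0.095 0.036] ang 63.3 cent [ 0.6629 -0.3311]
comb 0.51 col [166. 168. 172.] c [0.5496 0.06  ] size [0.039 0.104] ang 6.6 cent [0.5493 0.0546]
```

Emit:
move_arm(jaw=[4, 4, 4, 4, 4, 4, 4, 4, 4, 4, 4, 4], dp=[[-3.2, -0.6, 0], [-3.6, -0.6, 0], [-3.6, -0.6, 1], [-3.6, -0.6, 1], [-3.6, -0.6, 1], [-3.6, -0.6, 1], [-3.6, -0.6, 1], [-3.6, -0.6, 1], [-3.6, -0.6, 2], [0, 0, 2], [0, 0, 0], [0, 0, 0]], turn=[[0, 0, 0], [0, 0, 0], [0, 0, 0], [0, 0, 0], [0, 0, 0], [0, 0, 0], [0, 0, 0], [0, 0, 0], [0, 0, 0], [0, 0, -0.1], [0, 0, -0.1], [0, 0, -0.08]])

```text
time_s: 33.68
position: [0.5143, -0.2891, 0.1126]
tool_rot: [[-0.365, 0.931, -0.004], [0.931, 0.365, 0.004], [0.005, -0.003, -1.0]]
ft_force: [0.8, -0.4, 0.1]
grip_width: 0.0401
gripper_force: 0.0
```

Emit:
move_arm(jaw=[4, 4], dp=[[0, 0, 0], [0, 0, 0]], turn=[[0, 0, 0], [0, 0, 0]])

```text
time_s: 33.85
position: [0.5153, -0.2889, 0.1147]
tool_rot: [[-0.359, 0.933, -0.001], [0.933, 0.359, 0.001], [0.002, -0.001, -1.0]]
ft_force: [-0.1, 1.0, 0.0]
grip_width: 0.0398
gripper_force: 0.0
```

```bash
python3 -c "
from c import *
comb(.516,-.2895,0,'w8')"
```

```text
t 33.9 [ 0.5154 -0.2889  0.1151] yaw 111.05 q6 -62 [ 0.001 -0.001 -1.   ]
bar 1247 [ 0.5169 -0.291 ] [0.01  0.099] axis -68.5 z 0.0114 shift tool cm [-0.24  0.07 -0.  ] turn z rad -0.008 down to zb+.0055 cm 10.96
```

View pics/w8.png

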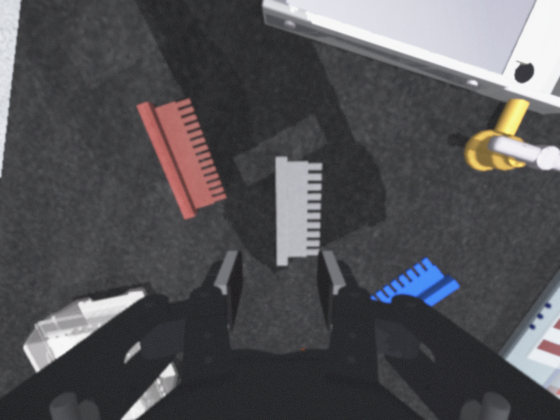

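The clear comb at (298,211) has its bar on the left (283) and its teeth on the right, aligned with the jaws. The red/pink comb is at (180,158) with its bar on the left and its teeth on the right. Grasping the clear one.

Emit:
move_arm(jaw=[4, 4, 4, 4, 4, 2, 0.5, 0.5, 0.5, 0.5, 0.5, 0.5], dp=[[-0.2, 0.1, 3], [0, 0, 4], [0, 0, 2.5], [0, 0, 1.5], [0, 0, 0], [0, 0, 0], [0, 0, 0], [0, 0, 0], [0, 0, 0], [0, 0, -3], [0, 0, -4], [0, 0, -4]], turn=[[0, 0, 0], [0, 0, 0], [0, 0, 0], [0, 0, 0], [0, 0, 0], [0, 0, 0], [0, 0, 0], [0, 0, 0], [0, 0, 0], [0, 0, 0], [0, 0, 0], [0, 0, 0]], force=50)

```text
time_s: 34.9
position: [0.5168, -0.2904, 0.117]
tool_rot: [[-0.361, 0.932, -0.001], [0.932, 0.361, 0.001], [0.002, -0.001, -1.0]]
ft_force: [0.9, -1.5, -0.3]
grip_width: 0.0082
gripper_force: 50.0
```

Emit:
move_arm(jaw=[0.5, 0.5, 0.5, 0.5, 0.5, 0.5, 0.5, 0.5, 0.5, 0.5, 0.5, 0.5], dp=[[1.6, 0.9, -1], [2.8, 1.65, 0], [2.8, 1.65, 0], [2.8, 1.65, 0], [2.8, 1.65, 0], [2.8, 1.6, 0], [2.6, 1.5, 0], [0, 0, 0], [0, 0, 0], [0, 0, 0], [0, 0, 0], [0, 0, 0]], turn=[[0, 0, 0], [0, 0, 0], [0, 0, 0], [0, 0, 0], [0, 0, 0], [0, 0, 0], [0, 0, 0], [0, 0, 0.1], [0, 0, 0.1], [0, 0, 0.08], [0, 0, 0], [0, 0, 0]])

```text
time_s: 35.9
position: [0.5503, -0.0828, 0.126]
tool_rot: [[-0.092, 0.996, 0.0], [0.996, 0.092, -0.0], [-0.0, 0.0, -1.0]]
ft_force: [0.0, -0.3, -0.6]
grip_width: 0.0078
gripper_force: 50.0
```

```bash
python3 w.py wrist; python3 -c "
from c import *
comb(.5497,-.0818,.0884,'w9')"
```

```text
t 35.95 pos [ 0.5503 -0.0828  0.126 ] st [ 0.0155 -0.0591] yaw 95.29 [-0.  0. -1.] q6 -26
chip 0.72 [377. 235.] [ 0.101 -0.079]
chip 0.7 [392. 186.] [ 0.109 -0.035]
chip 0.63 [378. 145.] [ 0.094 -0.002]
t 36.05 [ 0.5503 -0.0829  0.1259] yaw 95.24 q6 -26 [-0.  0. -1.]Traceback (most recent call last):
  File "<string>", line 3, in <module>
    comb(.5497,-.0818,.0884,'w9')
    ~~~~^^^^^^^^^^^^^^^^^^^^^^^^^
  File "c.py", line 7, in comb
    M=np.zeros(d.size,np.uint8); M[m]=1; n,L,S,_=cv2.connectedComponentsWithStats(M.reshape(d.shape)); k=1+S[1:,4].argmax(); m=(L==k).ravel()
                                                                                                           ~~~~~~~~~~~~~~^^
ValueError: attempt to get argmax of an empty sequence
```

Emit:
move_arm(jaw=[0.5, 0.5, 0.5, 0.5, 2, 2.5, 2.5, 2.5, 3, 3, 3, 3], dp=[[0, 0, 4], [0, 0, 3.5], [0, 0, 1.5], [0, 0, 0], [0, 0, 0], [0, 0, 0], [0, 0, 0], [0, 0, -2], [0, 0, -4], [0, 0, -4], [0, 0, -4], [0, 0, 0]], turn=[[0, 0, 0], [0, 0, 0], [0, 0, 0], [0, 0, 0], [0, 0, 0], [0, 0, 0], [0, 0, 0], [0, 0, 0], [0, 0, 0], [0, 0, 0], [0, 0, 0], [0, 0, 0]])

```text
time_s: 37.05
position: [0.553, -0.0837, 0.1837]
tool_rot: [[-0.09, 0.996, 0.013], [0.996, 0.091, -0.005], [-0.006, 0.013, -1.0]]
ft_force: [0.7, -0.0, 1.2]
grip_width: 0.0295
gripper_force: 0.0
```

```bash
python3 c.py .55 -.082 .03
python3 - <<'E'
from h import *
im,d,T=snap("side"); outl("side","comb",.003,T,im)
E
```

```text
t 37.1 [ 0.5518 -0.0833  0.1799] yaw 95.18 q6 -26 [-0.004  0.008 -1.   ]
bar 986 [ 0.5497 -0.0831] [0.01 0.1 ] axis -84.7 z 0.0413 shift tool cm [ 0.04 -0.21 -0.  ] turn z rad -0.001 down to zb+.0055 cm 14.44
comb 0.91 col [ 45. 110. 199.] c [ 0.6612 -0.3282] size [0.101 0.042] ang 62.1 cent [ 0.6614 -0.33  ]
comb 0.77 col [166. 167. 171.] c [ 0.5628 -0.0591] size [0.038 0.102] ang 6.6 cent [ 0.5618 -0.06  ]
comb 0.76 col [222. 151.   2.] c [ 0.5996 -0.4704] size [0.096 0.037] ang 71.1 cent [ 0.6005 -0.4712]
comb 0.65 col [141.  78.  73.] c [ 0.421  -0.2731] size [0.038 0.099] ang 40.1 cent [ 0.4221 -0.2755]
comb 0.49 col [166. 168. 172.] c [0.5498 0.062 ] size [0.039 0.099] ang 5.7 cent [0.5465 0.054 ]
comb 0.15 col [156. 157. 160.] c [ 0.5605 -0.033 ] size [0.248 0.323] ang 5.0 cent [ 0.5642 -0.0323]
```

Emit:
move_arm(jaw=[4, 4, 4, 4, 4, 4, 4, 4, 4, 4, 4, 4], dp=[[-2.66, -2.27, 0], [-2.66, -2.27, 1], [-2.66, -2.27, 1], [-2.66, -2.27, 1], [-2.66, -2.27, 1], [-2.66, -2.27, 1], [-2.66, -2.27, 1.5], [0, 0, 0], [0, 0, 0], [0, 0, 0], [0, 0, 0], [0, 0, 0]], turn=[[0, 0, 0], [0, 0, 0], [0, 0, 0], [0, 0, 0], [0, 0, 0], [0, 0, 0], [0, 0, 0], [0, 0, -0.12], [0, 0, -0.12], [0, 0, -0.12], [0, 0, -0.12], [0, 0, -0.12]])

```text
time_s: 38.2
position: [0.408, -0.2819, 0.109]
tool_rot: [[-0.641, 0.768, -0.003], [0.768, 0.641, 0.003], [0.004, -0.0, -1.0]]
ft_force: [-0.2, 0.5, -0.2]
grip_width: 0.0403
gripper_force: 0.0
```

Emit:
move_arm(jaw=[4, 4], dp=[[0, 0, 0], [0, 0, 0]], turn=[[0, 0, 0], [0, 0, 0]])

```text
time_s: 38.37
position: [0.4083, -0.282, 0.1096]
tool_rot: [[-0.634, 0.773, -0.002], [0.773, 0.634, 0.002], [0.003, -0.0, -1.0]]
ft_force: [-0.2, 0.5, -0.8]
grip_width: 0.0402
gripper_force: 0.0
```

```bash
python3 -c "
from c import *
comb(.409,-.2825,0,'w10')"
```

```text
t 38.4167 [ 0.4084 -0.2821  0.1099] yaw 129.32 q6 -88 [ 0.002 -0.    -1.   ]
bar 1260 [ 0.4109 -0.2846] [0.01  0.099] axis -51.6 z 0.0114 shift tool cm [-0.35  0.04 -0.  ] turn z rad 0.017 down to zb+.0055 cm 10.44
```

View pics/w10.png

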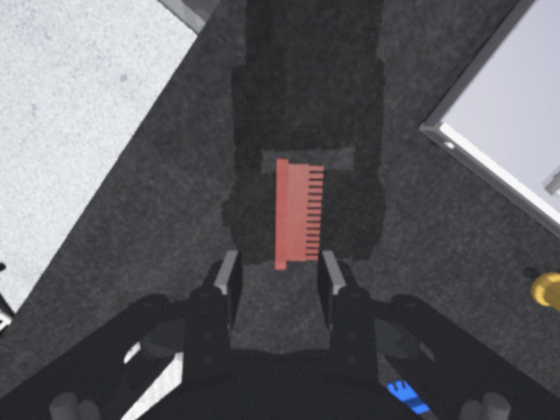

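The red/pink comb at (298,213) has its bar on the left and its teeth on the right, between the jaws. It's pink and not orange, so it's wanted. Grasping.

Emit:
move_arm(jaw=[4, 4, 4, 4, 4, 2, 0.5, 0.5, 0.5, 0.5, 0.5, 0.5], dp=[[-0.3, 0, 3], [0, 0, 3.5], [0, 0, 2.5], [0, 0, 1.4], [0, 0, 0], [0, 0, 0], [0, 0, 0], [0, 0, 0], [0, 0, 0], [0, 0, -3], [0, 0, -4], [0, 0, -4]], turn=[[0, 0, 0.016], [0, 0, 0], [0, 0, 0], [0, 0, 0], [0, 0, 0], [0, 0, 0], [0, 0, 0], [0, 0, 0], [0, 0, 0], [0, 0, 0], [0, 0, 0], [0, 0, 0]], force=50)

```text
time_s: 39.42
position: [0.4103, -0.2844, 0.1184]
tool_rot: [[-0.624, 0.782, -0.001], [0.782, 0.624, 0.001], [0.001, -0.0, -1.0]]
ft_force: [0.7, -0.8, 0.1]
grip_width: 0.0076
gripper_force: 48.9
```

Emit:
move_arm(jaw=[0.5, 0.5, 0.5, 0.5, 0.5, 0.5, 0.5, 0.5, 0.5, 0.5, 0.5, 0.5], dp=[[1.2, 1.6, -1], [2.5, 3.15, 0], [2.5, 3.15, 0], [2.5, 3.15, 0], [2.5, 3.15, 0], [2.5, 3.15, 0], [2.4, 3.15, 0], [0, 0, 0], [0, 0, 0], [0, 0, 0], [0, 0, 0], [0, 0, 0]], turn=[[0, 0, 0], [0, 0, 0], [0, 0, 0], [0, 0, 0], [0, 0, 0], [0, 0, 0], [0, 0, 0], [0, 0, 0.117], [0, 0, 0.117], [0, 0, 0.117], [0, 0, 0.117], [0, 0, 0.117]])

```text
time_s: 40.42
position: [0.4704, -0.0309, 0.1274]
tool_rot: [[-0.083, 0.997, 0.001], [0.997, 0.083, -0.0], [-0.0, 0.001, -1.0]]
ft_force: [-0.3, 0.8, 0.3]
grip_width: 0.0077
gripper_force: 49.0
```

```bash
python3 w.py wrist; python3 -c "
from c import *
comb(.4699,-.0305,.119,'w11')"
```

```text
t 40.4667 pos [ 0.4704 -0.031   0.1274] st [-0.0596 -0.0005] yaw 94.37 [-0.     0.001 -1.   ] q6 -23
chip 0.69 [446. 289.] [ 0.096 -0.076]
chip 0.67 [464. 242.] [ 0.104 -0.029]
chip 0.52 [341. 202.] [-0.008  0.008]
chip 0.44 [451. 208.] [0.087 0.003]
t 40.5667 [ 0.4704 -0.0311  0.1273] yaw 95.26 q6 -23 [-0.     0.001 -1.   ]
bar 3157 [ 0.4707 -0.0308] [0.021 0.1  ] axis -79.5 z 0.1308 shift tool cm [0.03 0.03 0.  ] turn z rad -0.092 down to zb+.0055 cm 0.28
```

Emit:
move_arm(jaw=[0.5, 0.5, 0.5, 0.5, 2, 2.5, 2.5, 2.5, 3, 3, 3, 3], dp=[[0, 0, 4], [0, 0, 3.5], [0, 0, 1.5], [0, 0, 0], [0, 0, 0], [0, 0, 0], [0, 0, 0], [0, 0, -2], [0, 0, -4], [0, 0, -4], [0, -2, -4], [0, -4, -4]], turn=[[0, 0, 0], [0, 0, 0], [0, 0, 0], [0, 0, 0], [0, 0, 0], [0, 0, 0], [0, 0, 0], [0, 0, 0], [0, 0, 0], [0, 0, 0], [0, 0, 0], [0, 0, 0]])

```text
time_s: 41.57
position: [0.4235, -0.0356, 0.2067]
tool_rot: [[-0.091, 0.996, 0.005], [0.996, 0.091, -0.002], [-0.002, 0.004, -1.0]]
ft_force: [-0.2, -0.8, 1.0]
grip_width: 0.0299
gripper_force: 0.0
```

Emit:
move_arm(jaw=[4, 4, 4, 4], dp=[[0, -3, -3], [0, 0, -3], [0, 0, 0], [0, 0, 0]], turn=[[0, 0, 0], [0, 0, 0], [0, 0, 0], [0, 0, 0]])

```text
time_s: 41.9
position: [0.3933, -0.0381, 0.2646]
tool_rot: [[-0.089, 0.996, 0.004], [0.996, 0.089, -0.002], [-0.002, 0.004, -1.0]]
ft_force: [-0.0, 0.6, -0.8]
grip_width: 0.0401
gripper_force: 0.0
```

```bash
python3 w.py wrist w12
python3 - <<'E'
from h import *
from w import tost
im,d,T=snap("wrist"); P=cloud("wrist",d,T).reshape(-1,3); ok=d.ravel()>0
S=np.c_[(P[:,:2]-[.5297,-.0253])@np.array([[np.cos(np.radians(5)),-np.sin(np.radians(5))],[np.sin(np.radians(5)),np.cos(np.radians(5))]]),P[:,2]]
for x,y in((.015,.059),(.015,-.059),(-.06,0)):
    a=ok&(abs(S[:,0]-x)<.004)&(abs(S[:,1]-y)<.047); b=ok&(abs(S[:,0]-x-.012)<.004)&(abs(S[:,1]-y)<.04)
    A=np.c_[S[a][:,1],np.ones(a.sum())]; print(a.sum(),"bar z",np.median(S[a][:,2]).round(4),"slope",np.linalg.lstsq(A,S[a][:,2],rcond=None)[0].round(4),"web z",np.median(S[b][:,2]).round(4))
# trough chips
m=ok&(S[:,0]>.094)&(S[:,0]<.143)&(abs(S[:,1])<.115); print("trough z pct",np.percentile(S[m][:,2],[5,50,95,99]).round(4))
E
```

```text
t 41.95 pos [ 0.3931 -0.0379  0.2632] st [-0.1372 -0.0007] yaw 95.14 [-0.001  0.001 -1.   ] q6 -28
chip 0.6 [459. 204.] [ 0.106 -0.031]
chip 0.56 [445. 238.] [ 0.095 -0.08 ]
chip 0.53 [449. 181.] [0.086 0.001]
535 bar z 0.0415 slope [0.0013 0.0414] web z 0.0326
399 bar z 0.0415 slope [-0.0011  0.0414] web z 0.0325
462 bar z 0.0415 slope [-0.0031  0.0415] web z 0.0324
trough z pct [0.0032 0.0046 0.0105 0.0184]
```

View pics/w12.png

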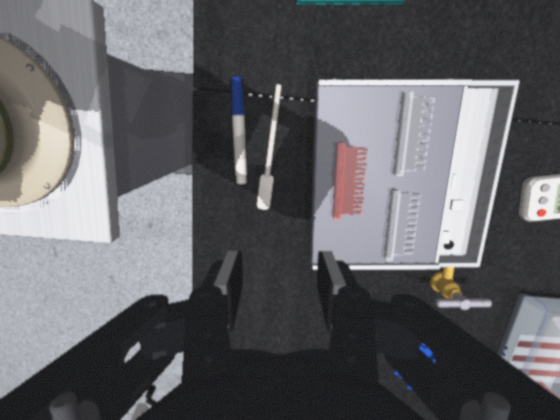

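The three combs lie square with their teeth to the trough, the chips are in the trough and the valve bar is shut. Handing in.

```bash
python3 -c "
from rig import ticket; print(ticket.close_job())"
```

```text
the job is handed in; nothing more can be done
None
```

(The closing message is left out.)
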